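Stand the washed bearing end cover in the drain rack

TASK

Lift the blank bearing end cover out of the draining pan and stand it on edge, resting on both rails, in a free slot of the drain rack. Set it down gently, do not drop it in, and leave all the other parts where they are.

Things in the scene. Friction and masses are not known exactly. Their poses are not given: they have to be found in the camera images.
- cover: Blank bearing end cover to be moved: a plain steel disc, 100 mm in diameter, 8 mm thick, 0.3 to 0.65 kg, no centre hole, four small bolt holes drawn on its faces; too wide to grip across. Origin at the middle of the disc, z is its axis. It starts flat on the pan's drain plate, in the left or right half of the pan. It is oily: friction on the pan about 0.2.
- pan: Sheet-metal draining pan, fixed, open on top, 250 mm wide inside (y). Origin under it on the bench; x points to its upright back wall (inner face at x = +90 mm), -x to its sloping front, z up. All rims are 64 mm above the bench, sheet 4 mm thick. The slotted drain plate inside, its top 12 mm above the bench, runs from the back wall to x = -63 mm.
- pan_gutter (a point): Middle of the gutter's floor, at the foot of the sloping front (pan x = -74 mm, 4 mm above the bench). The gutter runs along y between the slope's foot and the drain plate's edge, 11 mm wide, 8 mm deep below the plate. A cover pushed towards -x rides up the slope; when its rear edge passes the plate's edge it drops into the gutter and the cover stays lying on the slope.
- pan_lip (a point): Middle of the free lip at the top of the sloping front (pan x = -106 mm, 64 mm above the bench). The front rises from the gutter at 62 degrees to the horizontal, 68 mm along the slope; nothing stands under or before the lip. A cover lying on the slope with its lower edge in the gutter stands out about 32 mm past the lip.
- rack: Steel-rod drain rack, fixed. Origin under its middle on the bench; x along the row of four slots, z up. Two rails (10 mm rod) along x at y = +-32 mm, tops 22 mm high. Each slot lies between two hairpins (8 mm rod, tops 74 mm high, legs at y = +-32 mm), 16 mm clear along x. A cover in a slot faces +-x, its centre 62 mm and top 112 mm above the bench, and may lean a little on a hairpin.
- rack_slot0 (a point): Centre of a cover standing in the first slot (rack x = -75 mm, 62 mm above the bench): free.
- rack_slot1 (a point): The same for the second slot (rack x = -25 mm): free.
- cover_b: Another, equal cover standing in the rack's third slot (rack x = +25 mm); origin at the middle of the disc, z its axis. Stays there.
- cover_c: Another, equal cover standing in the rack's fourth slot (rack x = +75 mm); origin at the middle of the disc, z its axis. Stays there.
- bearing: Ball bearing, 62 mm outside, 30 mm bore, 16 mm high, lying on the drain plate in the other half of the pan. Origin under its centre. Stays there.
- spacer: Steel hub spacer ring, 44 mm outside, 32 mm bore, 20 mm high, standing on the bearing. Origin under its centre. Stays there.
- seal_a: Grey rubber dust seal ring, 56 mm outside, 10 mm high, on the bench. Origin under its centre. Stays there.
- seal_b: Grey rubber dust seal ring, the same, on the bench. Origin under its centre. Stays there.
- axle: Chrome roller axle, 25 mm thick, 290 mm long, lying along its own x near the back of the bench. Origin under its middle. Stays there.
- wrench: Wrench lying on the bench at the right, along its own x. Stays there.
Not all that is in view belongs to the job. Leave any purple look-alike of the rack alone.

How it is judged:
By the outcome, as a careful person would: the job done as asked, in the order asked, and still so for the second after the job is handed in, with the robot touching nothing.
It also fails if it takes over 59 s, if anything falls off the work surface, if the arm or the gripper's body presses on something with over 40 N, if the wrist force passes 120 N, or if a joint passes its speed limit or range.

ROBOT

A 6-joint arm with a two-finger parallel gripper is mounted at the origin on the work surface. World frame = base frame: x ahead of the robot, y to its left, z up, the work surface at z = 0. Lengths are in m, angles in rad, forces in N, time in s.
With the tool pointing down it reaches from about 0.225 to 0.725 m from the base axis. Payload 3.1 kg.
Tool frame: the origin (TCP) lies where the fingers leave the gripper's body, on its centre line; the fingertips stand 73 mm ahead of it and the grasp point (between the pads) lies 54 mm ahead of it; y points along the fingers, z is the direction in which the jaws open and shut, and the axes are right-handed (so a half turn about y gives the same grasp; the last joint's range is limited). The gripper opens to 85 mm and grips with 20 to 120 N. Pads are 22 mm wide; open, the fingers measure 114 mm over their backs; the gripper's body (76 mm by 85 mm) begins 54 mm behind the grasp point. The pads swing forward as they close: fully open they stand 13 mm farther back than shut.
Start: joints at [1.17, 0.048, 0.099, 1.622, 0, 1.443], TCP at [0.141, 0.506, 0.304] pointing down, gripper open.
Joint ranges: [-2.91, 2.91], [-0.99, 1.94], [-1.21, 1.42], [-2.12, 2.29], [-1.49, 1.47], [-3.14, 3.14]. Speed limits (rad/s): [2.79, 2.79, 3.14, 3.14, 3.14, 3.14].

INTERFACE

Orientations are given as [roll, pitch, yaw] about the fixed x, y, z axes, in that order (R = Rz(yaw) Ry(pitch) Rx(roll)).
In Python, from rig import sense, camera, close_job, search_frame, trace gives the robot as it stands.
- The arm moves only by the tool jog_arm, never from a script. Its argument "steps" is a list of rows, each an object of numbers: "dx", "dy", "dz": the shift along the world's x, y, z in mm; "roll": the turn about the world's z in degrees; "gripper": the opening, from -1 (shut) to 1 (fully open), so that 0 is half open. In form: [{"dx": .., "dy": .., "dz": .., "roll": .., "gripper": ..}, ...]. A call has 1 to 12 rows; each row shifts and turns the pose as measured when the row begins; what a row does not reach is not made up. A row lasts 1/12 s, in which the tool goes at most 41.7 mm and 7.16 degrees, less where a joint would pass 70% of its speed; a pose out of reach is approached as far as the arm can. A call with a gripper value outside its range is refused whole. The fingers move at their own pace and stop on an object; "squeeze" is the grip in N (left out, the last holds). Time passes only in rows, so rows that do not move let the fingers close. It gives the time, the measured TCP pose, the force and the opening at its end, in the units of the state.
- sense(): the state, without advancing time (a new reading comes with each control period).
- camera(name): name is "side" or "top" or "wrist"; returns a dict with "image" (420x560x3 uint8, blue, green, red), "range_z" (420x560 float32, m along the optical axis (not along the pixel's ray), 0 where there is no reading), "camera_matrix" (3x3 intrinsics, pixels), "T" (4x4, takes a point from camera to world coordinates). Camera axes: x right, y down, z forward; pixel columns grow to the right and rows downward; lengths in m; the calibration is good to about 2 mm. A picture is of the moment at which its call begins.
- close_job(): hands the job in, once; it reports no verdict.
Trained networks look in a picture, given as the dict that the camera call returned (one of the last four; its "shot" number tells which), for a name from the list of things; names that differ only in an ending like _2 or _b are one class to them, and where a whole thing is asked for, a point or a joint stands for the part that bears it (a point fixed in the world has none). Each returns a list of dicts, best first, with "confidence" (0 to 1); they miss things now and then, are a little off and sometimes report something else, mostly with a low value. They report only what shows in the picture. A call takes as long as a camera call. They do not tell look-alikes from the thing itself.
- search_frame(picture, name): "point" ([x, y, z] in m, in the coordinates of the camera as it stood for that picture, good to about 4 mm: the middle of the surface that is visible of it).
- trace(picture, name): "mask" (420x560 bool, what is visible of it).
The state is a dict: "clock": time; "joint_pos": joint angles; "dq": joint speeds; "effort": joint torques, N m; "tcp_pos": TCP position; "ee_rot": TCP orientation; "contact_force": force on the tool from outside, world axes, zero at the start; "wrist_torque": the same for the moment, N m; "finger_gap": finger opening in m.
Only numpy, scipy, OpenCV 4.12 (cv2) and the standard library are available. Lean on these libraries where they do the work, as an engineer would, in place of code of your own. Each camera call takes 0.05 s, during which the arm holds its last target.

## Working session

There is one attempt and no reset: what is moved stays moved. The work goes in short steps, Python scripts to look and compute and a tool call to move; the robot and the scene stay as the last step left them, time stands still between calls to the robot, and variables do not carry over. Pictures are saved under pics/ and viewed, and the job is handed in when it is done.

Besides the shell and the picture viewer there is one more tool, called after "Call:" by a JSON object that holds its "name" and its "arguments", one argument or row to a line. jog_arm: Moves the arm, as the interface text tells. Its arguments: {"type":"object","properties":{"steps":{"type":"array","items":{"type":"object","properties":{"dx":{"type":"number"},"dy":{"type":"number"},"dz":{"type":"number"},"roll":{"type":"number"},"gripper":{"type":"number"}}}},"squeeze":{"type":"number"}},"required":["steps"]}

```bash
ls; mkdir -p pics
cat > h.py <<'E'
from rig import sense, camera, search_frame, trace, close_job
import numpy as np, cv2
def w(p,pt): return (p["T"]@np.r_[pt,1])[:3]
def cloud(p):
    K=p["camera_matrix"]; z=p["range_z"]; v,u=np.indices(z.shape)
    P=np.stack([(u-K[0,2])/K[0,0]*z,(v-K[1,2])/K[1,1]*z,z],-1)
    return P@p["T"][:3,:3].T+p["T"][:3,3], z>0
E
python3 - <<'E'
from h import *
print(sense())
for n in ["top","side","wrist"]:
    p=camera(n); cv2.imwrite(f"pics/a_{n}.png",p["image"]); print(n,p["T"].round(3).tolist(),p["camera_matrix"].round(1).tolist())
    for o in ["cover","pan","pan_lip","rack","bearing","spacer","seal_a","axle","wrench"]:
        try: print(o,[(round(d["confidence"],2),w(p,d["point"]).round(3).tolist()) for d in search_frame(p,o)])
        except Exception as e: print(o,e)
E
```

```text
pics
{'clock': 0.0, 'joint_pos': array([1.17021935e+00, 4.87617154e-02, 9.75303884e-02, 1.62195828e+00,
       1.61916279e-06, 1.44299956e+00]), 'dq': array([ 0.00190336,  0.00010215,  0.00076526,  0.00019735, -0.00028195,
        0.0001202 ]), 'effort': array([ 8.07415363e-04, -3.38774550e+01,  3.20019615e+01,  2.00646714e-02,
       -8.47917363e-06, -1.86003341e-06]), 'tcp_pos': array([0.14127539, 0.50517252, 0.30267741]), 'ee_rot': array([-1.57316988e+00,  3.06627168e-04, -2.72780577e-01]), 'contact_force': array([ 0.51598217, -0.49511902,  0.15263064]), 'wrist_torque': array([ 0.00188914, -0.06547716, -0.0121173 ]), 'finger_gap': 0.08549581856520062}
top [[-0.027, -0.994, 0.101, 0.435], [-1.0, 0.027, -0.009, -0.044], [0.007, -0.101, -0.995, 1.115], [0.0, 0.0, 0.0, 1.0]] [[426.6, 0.0, 279.1], [0.0, 426.6, 215.0], [0.0, 0.0, 1.0]]
cover [(0.84, [0.651, -0.17, 0.094]), (0.71, [0.579, 0.183, 0.022]), (0.58, [0.6, -0.163, 0.097]), (0.52, [0.551, -0.162, 0.074]), (0.44, [0.597, 0.058, 0.048])]
pan [(0.79, [0.596, 0.116, 0.011])]
pan_lip [(0.87, [0.598, 0.111, 0.014]), (0.17, [0.653, 0.
[... 813 characters left out ...]
2, -0.175, 0.033]), (0.59, [0.555, -0.141, 0.036]), (0.39, [0.653, -0.158, 0.076])]
bearing [(0.64, [0.585, 0.074, 0.026]), (0.36, [0.464, -0.489, 0.007])]
spacer [(0.65, [0.593, 0.065, 0.042]), (0.65, [0.602, 0.115, 0.016])]
seal_a [(0.85, [0.558, 0.405, 0.01]), (0.73, [0.654, 0.387, 0.007]), (0.47, [0.603, -0.153, 0.076])]
axle [(0.65, [0.779, -0.071, 0.023]), (0.57, [0.652, -0.154, 0.077])]
wrench [(0.78, [0.461, -0.489, 0.006])]
wrist [[0.269, 0.914, 0.305, 0.063], [0.963, -0.255, -0.085, 0.527], [0.0, 0.316, -0.949, 0.373], [0.0, 0.0, 0.0, 1.0]] [[362.0, 0.0, 277.8], [0.0, 362.0, 207.6], [0.0, 0.0, 1.0]]
cover []
pan []
pan_lip []
rack []
bearing []
spacer []
seal_a []
axle []
wrench []
```

View pics/a_top.png

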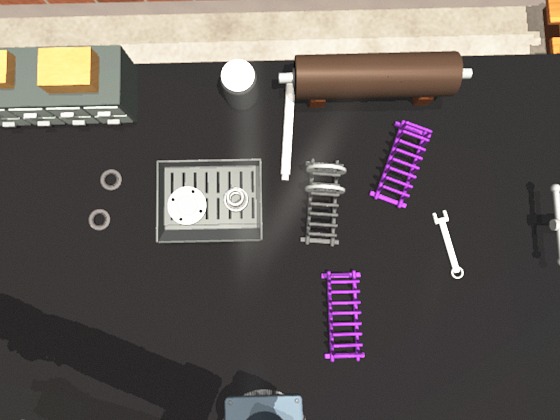

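View pics/a_side.png

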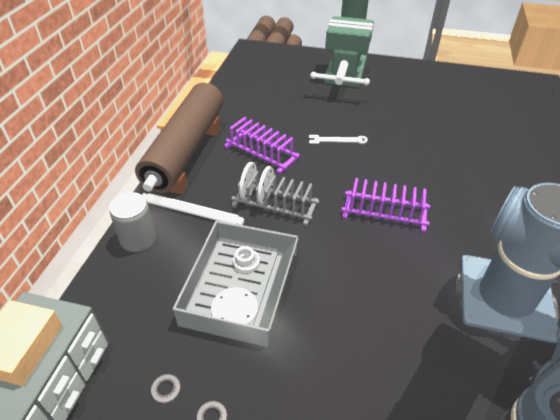

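Top view: real grey rack at about (323,203) px with two covers at its far end. The pan is at (210,200), with the cover at (187,206) in its left half and the bearing and spacer at (236,198). The two purple racks are decoys. Next I measure the pan, cover and rack precisely.

```bash
cat > m.py <<'E'
from h import *
for n in ["top","side"]:
    p=camera(n); C,ok=cloud(p)
    np.savez(f"c_{n}.npz",C=C,ok=ok,im=p["image"])
    # bench height check
    b=ok&(np.abs(C[...,2])<.006)&(C[...,0]>.3)&(C[...,0]<.5)&(np.abs(C[...,1])<.3); print(n,"bench z",np.median(C[b][:,2]))
    # pan rim
    m=ok&(abs(C[...,2]-.064)<.003)&(C[...,0]>.45)&(C[...,0]<.75)&(C[...,1]>-.05)&(C[...,1]<.28)
    P=C[m]; r=cv2.minAreaRect((P[:,:2]*1000).astype(np.float32)); print("rim",len(P),r, np.median(P[:,2]))
    # cover
    for d in trace(p,"cover")[:4]:
        mm=d["mask"]&ok; P=C[mm]; print("cover mask",round(d["confidence"],2),mm.sum(),P.mean(0).round(4),P.min(0).round(3),P.max(0).round(3))
        q=P[abs(P[:,2]-.02)<.004]
        if len(q)>200:
            c,rr=cv2.minEnclosingCircle((q[:,:2]*1000).astype(np.float32)); print("  circle",c,rr,q.mean(0))
    # rack
    m=ok&(C[...,2]>.06)&(C[...,2]<.125)&(C[...,0]>.44)&(C[...,0]<.72)&(C[...,1]>-.24)&(C[...,1]<-.08)
    P=C[m]; print("rack pts",len(P),P.min(0),P.max(0))
    cl=[]
    xs=np.sort(P[:,0]); print(np.histogram(P[:,0],bins=np.arange(.45,.7,.005)))
E
python3 m.py
```

```text
top bench z 0.0020481854314893244
rim 441 ((585.8421020507812, 119.14009094238281), (262.45660400390625, 206.3362579345703), 89.63737487792969) 0.0648132851429406
cover mask 0.86 301 [ 0.6515 -0.1731  0.0899] [ 0.641 -0.222  0.018] [ 0.678 -0.126  0.119]
cover mask 0.8 246 [ 0.6019 -0.1661  0.0901] [ 0.596 -0.214  0.038] [ 0.612 -0.119  0.116]
cover mask 0.67 1168 [0.5794 0.1825 0.022 ] [0.532 0.133 0.011] [0.629 0.232 0.029]
  circle (580.1820068359375, 182.9188995361328) 50.27131271362305 [0.57923894 0.18273059 0.02132256]
rack pts 1212 [ 0.48581554 -0.22182776  0.06000686] [ 0.67095478 -0.11934926  0.11930017]
(array([  0,   0,   0,   0,   0,   0,   0,  18,  59,  19,   0,   0,  29,
        51,  14,   0,   0,  27,  45,  27,   0,   1,  31,  44,  16,   0,
         0,  29,  50,  93, 113,  53,  27,  33,  10,   0,   1,  31,  57,
       111, 126,  45,  14,  27,  11,   0,   0,   0,   0]), array([0.45 , 0.455, 0.46 , 0.465, 0.47 , 0.475, 0.48 , 0.485, 0.49 ,
       0.495, 0.5  , 0.505, 0.51 , 0.515, 0.52 , 0.525, 0.53 , 0.535,
       0.54 , 0.545, 0.55 , 0.555, 0.56 , 0.565, 0.57 , 0.575, 
[... 781 characters left out ...]
41625 -0.11408615  0.11408562]
(array([  0,   0,   0,   0,   0,   0,   0,  18,  39,  18,   1,   0,  25,
        34,  12,   0,   0,  19,  39,  13,   0,   0,  24,  34,  10,   0,
         0,  24,  34,  87, 114,  57,  14,   9,   9,   0,   0,  24,  33,
        95, 119,  54,  18,  10,   2,   0,   0,   0,   0]), array([0.45 , 0.455, 0.46 , 0.465, 0.47 , 0.475, 0.48 , 0.485, 0.49 ,
       0.495, 0.5  , 0.505, 0.51 , 0.515, 0.52 , 0.525, 0.53 , 0.535,
       0.54 , 0.545, 0.55 , 0.555, 0.56 , 0.565, 0.57 , 0.575, 0.58 ,
       0.585, 0.59 , 0.595, 0.6  , 0.605, 0.61 , 0.615, 0.62 , 0.625,
       0.63 , 0.635, 0.64 , 0.645, 0.65 , 0.655, 0.66 , 0.665, 0.67 ,
       0.675, 0.68 , 0.685, 0.69 , 0.695]))
```

Run:
```python
import cv2
a=cv2.imread("pics/a_top.png")[145:260,145:365]; cv2.imwrite("pics/b_top.png",cv2.resize(a,None,fx=3.6,fy=3.6,interpolation=cv2.INTER_CUBIC))
```

```text
(no output)
```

View pics/b_top.png

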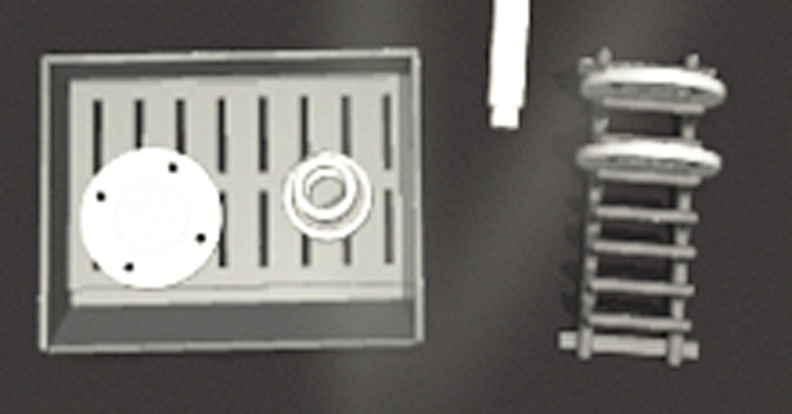

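Run:
```python
import numpy as np,cv2
for n in ["top","side"]:
    d=np.load(f"c_{n}.npz"); C=d["C"];ok=d["ok"]
    def sel(z0,z1,x0,x1,y0,y1): 
        m=ok&(C[...,2]>z0)&(C[...,2]<z1)&(C[...,0]>x0)&(C[...,0]<x1)&(C[...,1]>y0)&(C[...,1]<y1); return C[m]
    for nm,b in dict(back=(.058,.07,.66,.72,.01,.23),lip=(.058,.07,.46,.51,.01,.23),left=(.058,.07,.5,.67,.225,.27),right=(.058,.07,.5,.67,-.03,.01)).items():
        P=sel(*b); 
        if len(P)<10: print(nm,len(P)); continue
        i=1 if nm in("back","lip") else 0
        f=np.polyfit(P[:,i]-(.12 if i else .59),P[:,1-i],1); print(n,nm,len(P),"mean",P.mean(0).round(4),"at",f[1].round(4),"slope deg",np.degrees(np.arctan(f[0])).round(2),"pct",np.percentile(P[:,1-i],[2,50,98]).round(4))
    # hairpins
    for x0 in (.492,.517,.542,.567,.592,.617,.642,.667):
        P=sel(.06,.08,x0-.012,x0+.012,-.23,-.09)
        P=P[P[:,2]>np.percentile(P[:,2],30)]
        f=np.polyfit(P[:,1]+.165,P[:,0],1); print(n,"pin",x0,len(P),P.mean(0).round(4),"mid",f[1].round(4),"deg",np.degrees(np.arctan(f[0])).round(2),"y",P[:,1].min().round(4),P[:,1].max().round(4))
    # rails
    P=sel(.012,.03,.47,.70,-.24,-.08)
    for y0 in (-.205,-.135):
        pass
    for x0 in (.604,.653):
        P=sel(.085,.125,x0-.02,x0+.02,-.25,-.08); f=np.polyfit(P[:,1]+.165,P[:,0],1); print("cov",x0,len(P),P.mean(0).round(4),f[1].round(4),np.degrees(np.arctan(f[0])).round(2),"y",P[:,1].min().round(4),P[:,1].max().round(4),"ztop",P[:,2].max())
```

```text
top back 224 mean [0.6845 0.1204 0.0661] at 0.6845 slope deg 0.26 pct [0.6818 0.684  0.6886]
top lip 278 mean [0.4866 0.1182 0.0643] at 0.4866 slope deg 0.38 pct [0.4823 0.4866 0.4912]
top left 193 mean [0.5778 0.2456 0.0657] at 0.2454 slope deg -0.72 pct [0.2431 0.2449 0.2503]
top right 125 mean [ 0.5796 -0.0091  0.0679] at -0.0092 slope deg -0.61 pct [-0.012  -0.0091 -0.0059]
top pin 0.492 66 [ 0.4927 -0.1576  0.0768] mid 0.492 deg 5.44 y -0.1905 -0.1225
top pin 0.517 64 [ 0.517  -0.158   0.0765] mid 0.5164 deg 5.15 y -0.1943 -0.1257
top pin 0.542 68 [ 0.5425 -0.1622  0.0765] mid 0.5422 deg 6.06 y -0.1975 -0.129
top pin 0.567 63 [ 0.5665 -0.1635  0.0766] mid 0.5664 deg 4.95 y -0.1985 -0.1301
top pin 0.592 99 [ 0.5933 -0.168   0.076 ] mid 0.5936 deg 4.12 y -0.2176 -0.1334
top pin 0.617 45 [ 0.6161 -0.1673  0.0767] mid 0.6161 deg 1.06 y -0.2033 -0.1212
top pin 0.642 115 [ 0.6435 -0.1738  0.076 ] mid 0.6441 deg 4.04 y -0.2218 -0.1306
top pin 0.667 36 [ 0.6663 -0.1693  0.0768] mid 0.6665 deg 1.76 y -0.2101 -0.1255
cov 0.604 179 [ 0.6031 -0.1674  0.1029] 0.6034 5.95 y -0.2132 -0.1254 zt
[... 649 characters left out ...]
 -0.1899 -0.1199
side pin 0.542 49 [ 0.5419 -0.1599  0.0732] mid 0.5413 deg 6.03 y -0.1916 -0.1274
side pin 0.567 47 [ 0.5661 -0.1584  0.0732] mid 0.5655 deg 5.35 y -0.1945 -0.1253
side pin 0.592 96 [ 0.5952 -0.1641  0.0735] mid 0.5952 deg 3.67 y -0.2131 -0.1281
side pin 0.617 26 [ 0.6141 -0.1286  0.0727] mid 0.6316 deg -25.74 y -0.1512 -0.1145
side pin 0.642 98 [ 0.6452 -0.1705  0.0734] mid 0.6456 deg 4.17 y -0.2167 -0.1287
side pin 0.667 23 [ 0.6631 -0.1298  0.0733] mid 0.682 deg -28.31 y -0.1485 -0.1199
cov 0.604 141 [ 0.6034 -0.1567  0.0991] 0.6023 7.14 y -0.2083 -0.1204 ztop 0.11408561934007677
cov 0.653 141 [ 0.6531 -0.1618  0.0996] 0.6527 7.43 y -0.2119 -0.125 ztop 0.11328225936457759
```

Call:
{"name": "jog_arm", "arguments": {
  "steps": [
    {"dx": 34,"dy": -21,"roll": 2,"gripper": -0.3},
    {"dx": 34,"dy": -21,"roll": 2,"gripper": -0.3},
    {"dx": 34,"dy": -21,"roll": 2,"gripper": -0.3},
    {"dx": 34,"dy": -21,"roll": 2,"gripper": -0.3},
    {"dx": 34,"dy": -21,"roll": 2,"gripper": -0.3},
    {"dx": 34,"dy": -21,"roll": 2,"gripper": -0.3},
    {"dx": 34,"dy": -21,"roll": 2,"gripper": -0.3},
    {"dx": 34,"dy": -21,"roll": 2,"gripper": -0.3},
    {"dx": 34,"dy": -21,"gripper": -0.3},
    {"dx": 34,"dy": -21,"gripper": -0.3},
    {"dx": 34,"dy": -21,"gripper": -0.3},
    {"dx": 34,"dy": -21,"gripper": -0.3}
  ],
  "squeeze": 50
}}

```text
schema error: expected keys dx, dy, dz, roll, gripper
```

Call:
{"name": "jog_arm", "arguments": {
  "steps": [
    {"dx": 34,"dy": -21,"dz": 0,"roll": 2,"gripper": -0.3},
    {"dx": 34,"dy": -21,"dz": 0,"roll": 2,"gripper": -0.3},
    {"dx": 34,"dy": -21,"dz": 0,"roll": 2,"gripper": -0.3},
    {"dx": 34,"dy": -21,"dz": 0,"roll": 2,"gripper": -0.3},
    {"dx": 34,"dy": -21,"dz": 0,"roll": 2,"gripper": -0.3},
    {"dx": 34,"dy": -21,"dz": 0,"roll": 2,"gripper": -0.3},
    {"dx": 34,"dy": -21,"dz": 0,"roll": 2,"gripper": -0.3},
    {"dx": 34,"dy": -21,"dz": 0,"roll": 2,"gripper": -0.3},
    {"dx": 34,"dy": -21,"dz": 0,"roll": 0,"gripper": -0.3},
    {"dx": 34,"dy": -21,"dz": 0,"roll": 0,"gripper": -0.3},
    {"dx": 34,"dy": -21,"dz": 0,"roll": 0,"gripper": -0.3},
    {"dx": 34,"dy": -21,"dz": 0,"roll": 0,"gripper": -0.3}
  ],
  "squeeze": 50
}}

```text
clock: 2.7
tcp_pos: [0.5562, 0.2452, 0.305]
ee_rot: [-1.564, -0.0, 0.04]
contact_force: [0.0, 1.1, 1.1]
finger_gap: 0.0299
```

Call:
{"name": "jog_arm", "arguments": {
  "steps": [
    {"dx": 32,"dy": -20,"dz": 0,"roll": -1.5,"gripper": -0.3},
    {"dx": 32,"dy": -20,"dz": -15,"roll": -0.8,"gripper": -0.3},
    {"dx": 30,"dy": -18,"dz": -20,"roll": 0,"gripper": -0.3},
    {"dx": 3,"dy": -3,"dz": -35,"roll": 0,"gripper": -0.3},
    {"dx": 0,"dy": 0,"dz": -35,"roll": 0,"gripper": -0.3},
    {"dx": 0,"dy": 0,"dz": 0,"roll": 0,"gripper": -0.3}
  ]
}}

```text
clock: 3.2
tcp_pos: [0.6655, 0.1719, 0.1947]
ee_rot: [-1.566, -0.007, -0.015]
contact_force: [-2.4, -0.8, -2.5]
finger_gap: 0.03
```

```bash
cat > look.py <<'E'
import sys
from h import *
s=sense(); print({k:np.round(s[k],4).tolist() for k in("clock","tcp_pos","ee_rot","contact_force","joint_pos","finger_gap")})
for a in sys.argv[2:]:
    p=camera(a); C,ok=cloud(p); np.savez(f"c_{a}.npz",C=C,ok=ok,im=p["image"],K=p["camera_matrix"],T=p["T"]); cv2.imwrite(f"pics/{sys.argv[1]}_{a}.png",p["image"])
E
python3 look.py c wrist side
```

```text
{'clock': 3.2, 'tcp_pos': [0.6655, 0.1719, 0.1947], 'ee_rot': [-1.5657, -0.0072, -0.0149], 'contact_force': [-2.3938, -0.7547, -2.5085], 'joint_pos': [0.154, 0.4735, 0.3918, 1.4811, 0.0038, 0.1688], 'finger_gap': 0.03}
```

Call:
{"name": "jog_arm", "arguments": {
  "steps": [
    {"dx": -12,"dy": 12.5,"dz": 0,"roll": 0.8,"gripper": -0.3},
    {"dx": 0,"dy": 0,"dz": 0,"roll": 0,"gripper": -0.3}
  ]
}}

```text
clock: 3.47
tcp_pos: [0.6571, 0.1871, 0.2098]
ee_rot: [-1.561, -0.026, 0.001]
contact_force: [0.4, 2.0, 0.5]
finger_gap: 0.0301
```

```bash
python3 look.py d wrist side
```

```text
{'clock': 3.4667, 'tcp_pos': [0.6571, 0.1871, 0.2098], 'ee_rot': [-1.5614, -0.026, 0.0012], 'contact_force': [0.4269, 2.0081, 0.4577], 'joint_pos': [0.1776, 0.4411, 0.3782, 1.4806, 0.0047, 0.1764], 'finger_gap': 0.0301}
```

View pics/d_wrist.png

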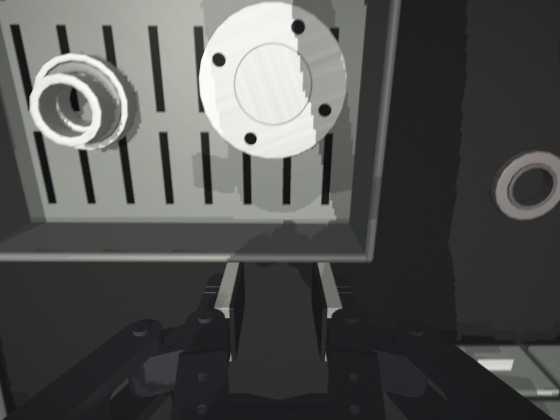

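View pics/d_side.png

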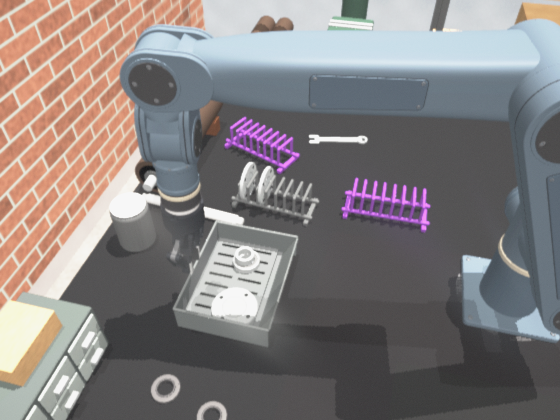

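Call:
{"name": "jog_arm", "arguments": {
  "steps": [
    {"dx": 0,"dy": 0,"dz": 0,"roll": 0,"gripper": -0.3},
    {"dx": 0,"dy": 0,"dz": 0,"roll": 0,"gripper": -0.3}
  ]
}}

```text
clock: 3.73
tcp_pos: [0.6613, 0.1864, 0.2174]
ee_rot: [-1.562, -0.041, 0.0]
contact_force: [-0.5, 0.4, -0.1]
finger_gap: 0.03
```

```bash
python3 look.py e wrist
python3 - <<'E'
from h import *
d=np.load("c_wrist.npz"); C=d["C"];ok=d["ok"]
m=ok&(abs(C[...,2]-.02)<.005)&(C[...,0]>.5)&(C[...,0]<.66)&(C[...,1]>.12)&(C[...,1]<.24)
# cover brightness/height: restrict to z>.016
m&=(C[...,2]>.0155)
P=C[m]; print(len(P),cv2.minEnclosingCircle((P[:,:2]*1000).astype(np.float32)),np.percentile(P,[1,50,99],axis=0).round(4))
pl=ok&(C[...,0]>.5)&(C[...,0]<.67)&(C[...,1]>.0)&(C[...,1]<.24)
print(np.histogram(C[pl][:,2],bins=np.arange(0,.08,.002)))
b=ok&(C[...,2]>.06)&(C[...,2]<.07)&(C[...,0]>.6)&(C[...,1]<.22)&(C[...,1]>.02); Q=C[b]; print("back rim",len(Q),np.percentile(Q[:,0],[5,50,95]) if len(Q) else 0)
b=ok&(C[...,2]>.06)&(C[...,2]<.07)&(C[...,1]>.225)&(C[...,1]<.28); Q=C[b]; print("left rim",len(Q),np.percentile(Q[:,1],[5,50,95]))
E
```

```text
{'clock': 3.7333, 'tcp_pos': [0.6613, 0.1864, 0.2174], 'ee_rot': [-1.5617, -0.0407, 0.0005], 'contact_force': [-0.4539, 0.3538, -0.0982], 'joint_pos': [0.1766, 0.4375, 0.388, 1.4796, 0.0019, 0.176], 'finger_gap': 0.03}
17199 ((579.3383178710938, 185.493896484375), 49.99457550048828) [[0.5366 0.139  0.0169]
 [0.5768 0.1851 0.0187]
 [0.625  0.2318 0.0204]]
(array([    0,     0,     0,     5,  7664, 31817,  1326,   145,  3124,
       13611,   939,   216,  1389,  1361,   165,   180,   161,   184,
         182,   194,   178,   220,   757,  1172,    18,     0,     0,
           0,     0,     0,     0,     0,     0,     0,     0,     0,
           0,     0,     0]), array([0.   , 0.002, 0.004, 0.006, 0.008, 0.01 , 0.012, 0.014, 0.016,
       0.018, 0.02 , 0.022, 0.024, 0.026, 0.028, 0.03 , 0.032, 0.034,
       0.036, 0.038, 0.04 , 0.042, 0.044, 0.046, 0.048, 0.05 , 0.052,
       0.054, 0.056, 0.058, 0.06 , 0.062, 0.064, 0.066, 0.068, 0.07 ,
       0.072, 0.074, 0.076, 0.078]))
back rim 3067 [0.68135863 0.68321219 0.6866465 ]
left rim 3095 [0.23551227 0.24743951 0.25098443]
```

Call:
{"name": "jog_arm", "arguments": {
  "steps": [
    {"dx": 0,"dy": 0,"dz": 0,"roll": 0,"gripper": -0.3}
  ]
}}

```text
clock: 3.87
tcp_pos: [0.6619, 0.1864, 0.2186]
ee_rot: [-1.561, -0.043, 0.0]
contact_force: [0.6, -0.2, -0.1]
finger_gap: 0.0296
```

```bash
python3 -c "
from h import *
s=sense();print(s['dq'].round(4),s['joint_pos'].round(4))"
```

```text
[ 0.0005 -0.0148  0.0348  0.0041 -0.0001 -0.0002] [0.1764 0.4369 0.3897 1.4798 0.0018 0.1759]
```

Call:
{"name": "jog_arm", "arguments": {
  "steps": [
    {"dx": 0,"dy": 0,"dz": 0,"roll": 0,"gripper": -0.3}
  ]
}}

```text
clock: 3.95
tcp_pos: [0.6624, 0.1864, 0.2198]
ee_rot: [-1.561, -0.045, 0.0]
contact_force: [-0.8, -0.4, -0.2]
finger_gap: 0.0302
```

```bash
python3 -c "
from h import *
s=sense();print(s['dq'].round(4),s['joint_pos'].round(4))"
```

```text
[-0.0015  0.0012  0.0068  0.0024 -0.0024 -0.0018] [0.1763 0.4364 0.3912 1.4799 0.0017 0.176 ]
```

Call:
{"name": "jog_arm", "arguments": {
  "steps": [
    {"dx": -4,"dy": -0.5,"dz": -6,"roll": 0,"gripper": -0.3},
    {"dx": -4,"dy": -0.5,"dz": -10,"roll": 0,"gripper": -0.3},
    {"dx": -2,"dy": 0,"dz": -12,"roll": 0,"gripper": -0.3},
    {"dx": 0,"dy": 0,"dz": -12,"roll": 0,"gripper": -0.3},
    {"dx": 0,"dy": 0,"dz": -12,"roll": 0,"gripper": -0.3},
    {"dx": 0,"dy": 0,"dz": -10,"roll": 0,"gripper": -0.3},
    {"dx": 0,"dy": 0,"dz": -6,"roll": 0,"gripper": -0.3},
    {"dx": 0,"dy": 0,"dz": -3,"roll": 0,"gripper": -0.3},
    {"dx": 0,"dy": 0,"dz": -1,"roll": 0,"gripper": -0.3},
    {"dx": 0,"dy": 0,"dz": 0,"roll": 0,"gripper": -0.3}
  ]
}}

```text
clock: 4.78
tcp_pos: [0.6531, 0.1842, 0.1433]
ee_rot: [-1.561, -0.046, -0.002]
contact_force: [0.8, -0.1, 0.1]
finger_gap: 0.0298
```

Call:
{"name": "jog_arm", "arguments": {
  "steps": [
    {"dx": 0,"dy": 0,"dz": -5,"roll": 0,"gripper": -0.3},
    {"dx": 0,"dy": 0,"dz": -8,"roll": 0,"gripper": -0.3},
    {"dx": 0,"dy": 0,"dz": -10,"roll": 0,"gripper": -0.3},
    {"dx": 0,"dy": 0,"dz": -10,"roll": 0,"gripper": -0.3},
    {"dx": 0,"dy": 0,"dz": -8,"roll": 0,"gripper": -0.3},
    {"dx": 0,"dy": 0,"dz": -5,"roll": 0,"gripper": -0.3},
    {"dx": 0,"dy": 0,"dz": -3,"roll": 0,"gripper": -0.3},
    {"dx": 0,"dy": 0,"dz": -1,"roll": 0,"gripper": -0.3},
    {"dx": 0,"dy": 0,"dz": 0,"roll": 0,"gripper": -0.3}
  ]
}}

```text
clock: 5.53
tcp_pos: [0.6534, 0.1843, 0.0888]
ee_rot: [-1.561, -0.048, -0.002]
contact_force: [-0.4, -0.3, -0.3]
finger_gap: 0.0298
```

```bash
python3 look.py f wrist side top
```

```text
{'clock': 5.5333, 'tcp_pos': [0.6534, 0.1843, 0.0888], 'ee_rot': [-1.5608, -0.0479, -0.0015], 'contact_force': [-0.4463, -0.2909, -0.3438], 'joint_pos': [0.1757, 0.4542, 0.1521, 1.2199, 0.0014, 0.177], 'finger_gap': 0.0298}
```

View pics/f_wrist.png

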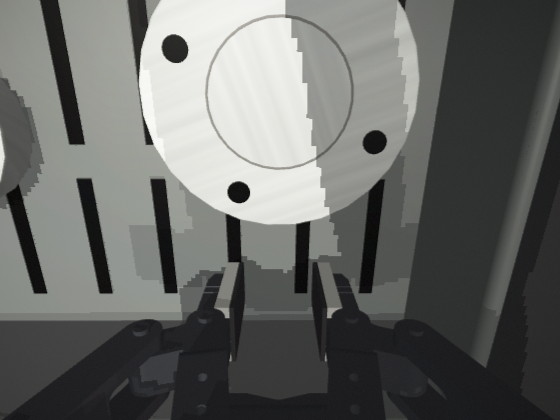

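View pics/f_side.png

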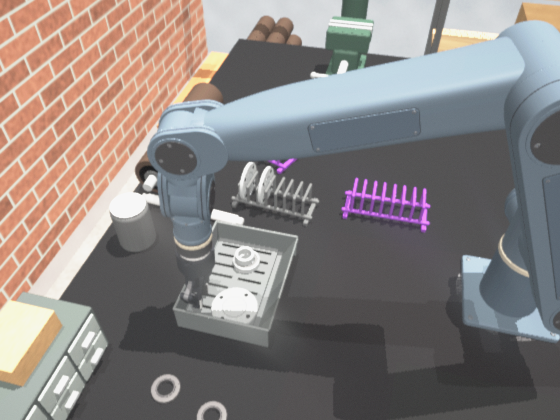

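Call:
{"name": "jog_arm", "arguments": {
  "steps": [
    {"dx": 0,"dy": 0.5,"dz": -1.5,"roll": 0,"gripper": -0.3},
    {"dx": 0,"dy": 0,"dz": -1,"roll": 0,"gripper": -0.3},
    {"dx": 0,"dy": 0,"dz": 0,"roll": 0,"gripper": -0.3}
  ]
}}

```text
clock: 5.93
tcp_pos: [0.6552, 0.1851, 0.0891]
ee_rot: [-1.56, -0.053, -0.002]
contact_force: [0.7, -0.7, -0.6]
finger_gap: 0.0301
```

Call:
{"name": "jog_arm", "arguments": {
  "steps": [
    {"dx": 0,"dy": 0,"dz": -1,"roll": 0,"gripper": -0.3},
    {"dx": 0,"dy": 0,"dz": 0,"roll": 0,"gripper": -0.3}
  ]
}}

```text
clock: 6.1
tcp_pos: [0.6556, 0.1853, 0.0887]
ee_rot: [-1.56, -0.054, -0.002]
contact_force: [-0.9, -0.2, 0.5]
finger_gap: 0.0296
```

Call:
{"name": "jog_arm", "arguments": {
  "steps": [
    {"dx": -2,"dy": 0,"dz": -3,"roll": 0,"gripper": -0.3},
    {"dx": -1,"dy": 0,"dz": -2,"roll": 0,"gripper": -0.3}
  ]
}}

```text
clock: 6.27
tcp_pos: [0.6533, 0.1853, 0.0845]
ee_rot: [-1.559, -0.056, -0.002]
contact_force: [-0.1, -0.8, 7.5]
finger_gap: 0.0303
```

Call:
{"name": "jog_arm", "arguments": {
  "steps": [
    {"dx": -2,"dy": 0,"dz": 1,"roll": 0,"gripper": -0.3},
    {"dx": -4,"dy": 0,"dz": 0.5,"roll": 0,"gripper": -0.3},
    {"dx": -5,"dy": 0,"dz": 0,"roll": 0,"gripper": -0.3},
    {"dx": -5,"dy": 0,"dz": 0,"roll": 0,"gripper": -0.3},
    {"dx": -5,"dy": 0,"dz": 0,"roll": 0,"gripper": -0.3}
  ]
}}

```text
clock: 6.68
tcp_pos: [0.6308, 0.1851, 0.0856]
ee_rot: [-1.56, -0.057, -0.002]
contact_force: [0.3, -0.1, 0.1]
finger_gap: 0.0303
```

Call:
{"name": "jog_arm", "arguments": {
  "steps": [
    {"dx": -5,"dy": 0,"dz": 0,"roll": 0,"gripper": -0.3},
    {"dx": -5,"dy": 0,"dz": 0,"roll": 0,"gripper": -0.3},
    {"dx": -5,"dy": 0,"dz": 0,"roll": 0,"gripper": -0.3},
    {"dx": -5,"dy": 0,"dz": 0,"roll": 0,"gripper": -0.3}
  ]
}}

```text
clock: 7.02
tcp_pos: [0.6153, 0.1851, 0.0882]
ee_rot: [-1.56, -0.075, -0.003]
contact_force: [12.5, 0.2, -2.4]
finger_gap: 0.0297
```

```bash
python3 look.py g wrist
```

```text
{'clock': 7.0167, 'tcp_pos': [0.6153, 0.1851, 0.0882], 'ee_rot': [-1.5595, -0.0748, -0.0029], 'contact_force': [12.5005, 0.1789, -2.35], 'joint_pos': [0.1891, 0.3402, 0.0006, 1.1556, -0.0032, 0.1915], 'finger_gap': 0.0297}
```

View pics/g_wrist.png

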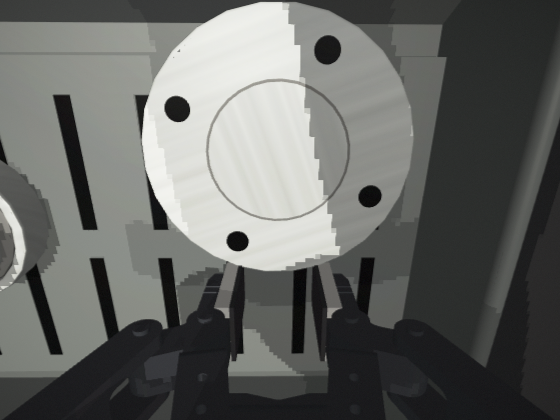

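Call:
{"name": "jog_arm", "arguments": {
  "steps": [
    {"dx": -8,"dy": 0,"dz": -3,"roll": 0,"gripper": -0.3},
    {"dx": -8,"dy": 0,"dz": -2,"roll": 0,"gripper": -0.3},
    {"dx": -8,"dy": 0,"dz": -1,"roll": 0,"gripper": -0.3}
  ]
}}

```text
clock: 7.32
tcp_pos: [0.6083, 0.185, 0.0924]
ee_rot: [-1.558, -0.122, -0.007]
contact_force: [10.8, -0.1, -1.4]
finger_gap: 0.0295
```

Call:
{"name": "jog_arm", "arguments": {
  "steps": [
    {"dx": 6,"dy": 0,"dz": 5,"roll": 0,"gripper": -0.3},
    {"dx": 4,"dy": 0,"dz": 25,"roll": 0,"gripper": -0.3},
    {"dx": 0,"dy": 0,"dz": 35,"roll": 0,"gripper": -0.3},
    {"dx": 0,"dy": 0,"dz": 0,"roll": 0,"gripper": -0.3},
    {"dx": 0,"dy": 0,"dz": 0,"roll": 0,"gripper": -0.3},
    {"dx": 0,"dy": 0,"dz": 0,"roll": 0,"gripper": -0.3}
  ]
}}

```text
clock: 7.82
tcp_pos: [0.6154, 0.1847, 0.161]
ee_rot: [-1.557, -0.123, -0.007]
contact_force: [0.4, 0.5, 1.0]
finger_gap: 0.0301
```

```bash
python3 look.py h wrist
```

```text
{'clock': 7.8167, 'tcp_pos': [0.6154, 0.1847, 0.161], 'ee_rot': [-1.557, -0.1226, -0.0068], 'contact_force': [0.4159, 0.4832, 1.0081], 'joint_pos': [0.1913, 0.2561, 0.0419, 1.2337, -0.0106, 0.1967], 'finger_gap': 0.0301}
```

View pics/h_wrist.png

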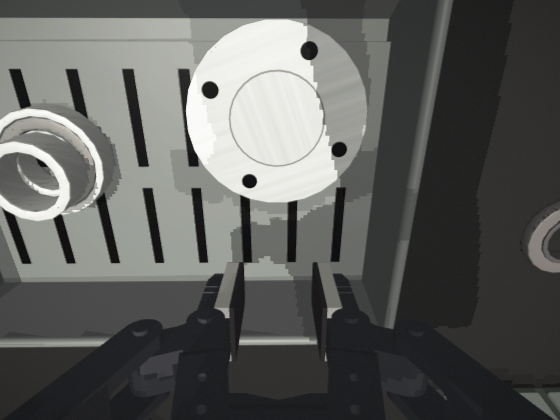

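Call:
{"name": "jog_arm", "arguments": {
  "steps": [
    {"dx": 2,"dy": 0,"dz": 0,"roll": 4,"gripper": -0.3},
    {"dx": 3,"dy": 0,"dz": 0,"roll": 7,"gripper": -0.3},
    {"dx": 3,"dy": 0,"dz": 0,"roll": 7,"gripper": -0.3},
    {"dx": 3,"dy": 0,"dz": 0,"roll": 7,"gripper": -0.3},
    {"dx": 3,"dy": 0,"dz": 0,"roll": 7,"gripper": -0.3},
    {"dx": 3,"dy": 0,"dz": 0,"roll": 7,"gripper": -0.3},
    {"dx": 3,"dy": 0,"dz": 0,"roll": 7,"gripper": -0.3},
    {"dx": 3,"dy": 0,"dz": 0,"roll": 7,"gripper": -0.3},
    {"dx": 3,"dy": 0,"dz": 0,"roll": 7,"gripper": -0.3},
    {"dx": 3,"dy": 0,"dz": 0,"roll": 7,"gripper": -0.3},
    {"dx": 3,"dy": 0,"dz": 0,"roll": 7,"gripper": -0.3},
    {"dx": 3,"dy": 0,"dz": 0,"roll": 7,"gripper": -0.3}
  ]
}}

```text
clock: 8.87
tcp_pos: [0.6379, 0.1841, 0.141]
ee_rot: [-1.538, -0.099, 1.441]
contact_force: [-0.2, 0.2, -0.5]
finger_gap: 0.03
```

Call:
{"name": "jog_arm", "arguments": {
  "steps": [
    {"dx": 1,"dy": 0,"dz": 1.5,"roll": 7,"gripper": -0.3},
    {"dx": 1,"dy": 0,"dz": 1.5,"roll": 7,"gripper": -0.3},
    {"dx": 1,"dy": 0,"dz": 1.5,"roll": 7,"gripper": -0.3},
    {"dx": 1,"dy": 0,"dz": 1.5,"roll": 7,"gripper": -0.3},
    {"dx": 1,"dy": 0,"dz": 1.5,"roll": 7,"gripper": -0.3},
    {"dx": 1,"dy": 0,"dz": 1.5,"roll": 7,"gripper": -0.3},
    {"dx": 1,"dy": 0,"dz": 1.5,"roll": 7,"gripper": -0.3},
    {"dx": 1,"dy": 0,"dz": 1.5,"roll": 7,"gripper": -0.3},
    {"dx": 1,"dy": 0,"dz": 1.5,"roll": 7,"gripper": -0.3},
    {"dx": 1,"dy": 0,"dz": 1.5,"roll": 7,"gripper": -0.3},
    {"dx": 1,"dy": 0,"dz": 1.5,"roll": 7,"gripper": -0.3}
  ]
}}

```text
clock: 9.78
tcp_pos: [0.6389, 0.182, 0.137]
ee_rot: [-1.509, -0.114, 2.812]
contact_force: [-0.2, -0.7, 0.1]
finger_gap: 0.0301
```

Call:
{"name": "jog_arm", "arguments": {
  "steps": [
    {"dx": 3,"dy": 2,"dz": 0,"roll": 6,"gripper": -0.3},
    {"dx": 3,"dy": 2,"dz": 0,"roll": 6,"gripper": -0.3},
    {"dx": 2,"dy": 1,"dz": 0,"roll": 4,"gripper": -0.3},
    {"dx": 1,"dy": 0,"dz": 0,"roll": 1,"gripper": -0.3},
    {"dx": 0,"dy": 0,"dz": 0,"roll": 0,"gripper": -0.3}
  ]
}}

```text
clock: 10.2
tcp_pos: [0.644, 0.1873, 0.1289]
ee_rot: [-1.506, -0.128, 3.127]
contact_force: [0.6, -0.4, -0.2]
finger_gap: 0.0296
```

```bash
python3 look.py i wrist side
```

```text
{'clock': 10.2, 'tcp_pos': [0.644, 0.1873, 0.1289], 'ee_rot': [-1.5055, -0.1275, 3.1274], 'contact_force': [0.6235, -0.3917, -0.2281], 'joint_pos': [0.1966, 0.5932, 0.4206, 1.5364, -0.0373, -2.9324], 'finger_gap': 0.0296}
```

View pics/i_wrist.png

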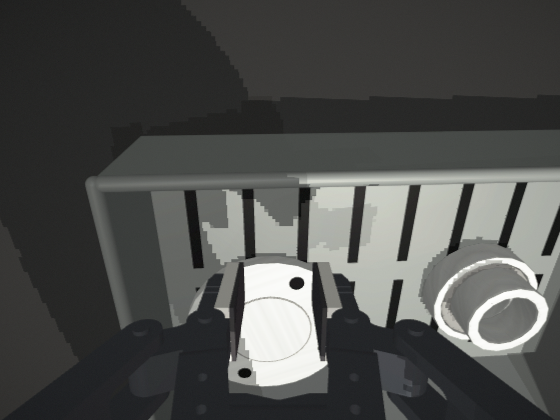

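View pics/i_side.png

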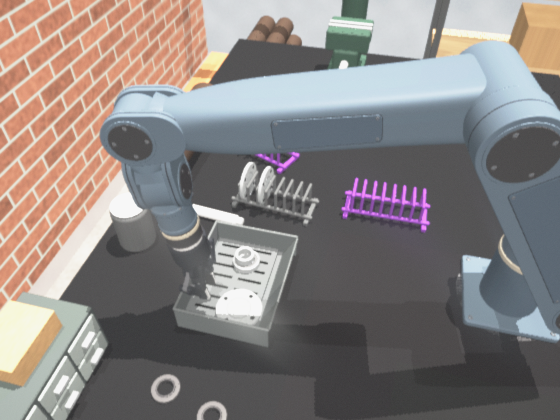

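Run:
```python
from h import *
for n in("wrist","side"):
    d=np.load(f"c_{n}.npz"); C=d["C"];ok=d["ok"]
    m=ok&(C[...,2]>.0155)&(C[...,2]<.023)&(C[...,0]>.49)&(C[...,0]<.66)&(C[...,1]>.12)&(C[...,1]<.24)&(d["im"].min(-1)>150 if n=="side" else True)
    P=C[m]; print(n,len(P),np.percentile(P,[0.5,50,99.5],axis=0).round(4))
```

```text
wrist 9692 [[0.5091 0.1511 0.0157]
 [0.5688 0.1819 0.0186]
 [0.6186 0.2294 0.02  ]]
side 1219 [[0.5214 0.1394 0.016 ]
 [0.5683 0.1837 0.0194]
 [0.6174 0.2201 0.0228]]
```

Call:
{"name": "jog_arm", "arguments": {
  "steps": [
    {"dx": 0.5,"dy": 1,"dz": -5,"roll": 0.5,"gripper": -0.3},
    {"dx": 0.5,"dy": 0,"dz": -9,"roll": 0.3,"gripper": -0.3},
    {"dx": 0,"dy": 0,"dz": -9,"roll": 0,"gripper": -0.3},
    {"dx": 0,"dy": 0,"dz": -7,"roll": 0,"gripper": -0.3},
    {"dx": 0,"dy": 0,"dz": -3,"roll": 0,"gripper": -0.3},
    {"dx": 0,"dy": 0,"dz": -1,"roll": 0,"gripper": -0.3},
    {"dx": 0,"dy": 0,"dz": 0,"roll": 0,"gripper": -0.3}
  ]
}}

```text
clock: 10.88
tcp_pos: [0.6436, 0.1871, 0.0895]
ee_rot: [-1.505, -0.131, 3.137]
contact_force: [0.4, -1.3, -0.1]
finger_gap: 0.0299
```

Call:
{"name": "jog_arm", "arguments": {
  "steps": [
    {"dx": 0,"dy": 0,"dz": -3,"roll": 0,"gripper": -0.3},
    {"dx": -1,"dy": 0,"dz": -2,"roll": 0,"gripper": -0.3}
  ]
}}

```text
clock: 11.05
tcp_pos: [0.6435, 0.1871, 0.0854]
ee_rot: [-1.505, -0.128, 3.137]
contact_force: [-0.4, -0.5, 6.8]
finger_gap: 0.0296
```

```bash
python3 look.py j wrist
```

```text
{'clock': 11.05, 'tcp_pos': [0.6435, 0.1871, 0.0854], 'ee_rot': [-1.5051, -0.1284, 3.1371], 'contact_force': [-0.3896, -0.4853, 6.8287], 'joint_pos': [0.197, 0.613, 0.3614, 1.4581, -0.0387, -2.9416], 'finger_gap': 0.0296}
```

View pics/j_wrist.png

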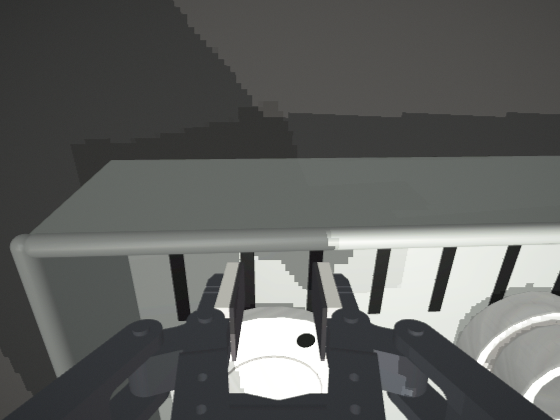

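Call:
{"name": "jog_arm", "arguments": {
  "steps": [
    {"dx": -8,"dy": 0,"dz": 0,"roll": 0,"gripper": -0.3},
    {"dx": -13,"dy": 0,"dz": -1.5,"roll": 0,"gripper": -0.3},
    {"dx": -14,"dy": 0,"dz": -2,"roll": 0,"gripper": -0.3}
  ]
}}

```text
clock: 11.35
tcp_pos: [0.6184, 0.1874, 0.0865]
ee_rot: [-1.508, -0.102, 3.135]
contact_force: [9.7, -0.0, 1.7]
finger_gap: 0.0297
```

Call:
{"name": "jog_arm", "arguments": {
  "steps": [
    {"dx": -15,"dy": 0,"dz": -2,"roll": 0,"gripper": -0.3},
    {"dx": -15,"dy": 0,"dz": -2,"roll": 0,"gripper": -0.3}
  ]
}}

```text
clock: 11.52
tcp_pos: [0.5968, 0.1878, 0.0876]
ee_rot: [-1.511, -0.078, 3.134]
contact_force: [3.5, 0.2, 0.1]
finger_gap: 0.03
```

```bash
python3 look.py k side top
```

```text
{'clock': 11.5167, 'tcp_pos': [0.5968, 0.1878, 0.0876], 'ee_rot': [-1.5105, -0.0776, 3.1342], 'contact_force': [3.5156, 0.1973, 0.1124], 'joint_pos': [0.2141, 0.4471, 0.1378, 1.3504, -0.0418, -2.9206], 'finger_gap': 0.03}
```

View pics/k_side.png

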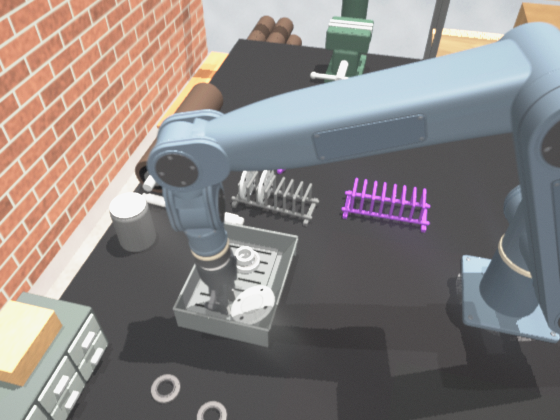

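Call:
{"name": "jog_arm", "arguments": {
  "steps": [
    {"dx": -9,"dy": 0,"dz": -2.5,"roll": 0,"gripper": -0.3},
    {"dx": -9,"dy": 0,"dz": -1.5,"roll": 0,"gripper": -0.3}
  ]
}}

```text
clock: 11.78
tcp_pos: [0.581, 0.1881, 0.0867]
ee_rot: [-1.511, -0.071, 3.135]
contact_force: [2.0, 0.2, 3.0]
finger_gap: 0.0295
```

```bash
python3 look.py l side
```

```text
{'clock': 11.7833, 'tcp_pos': [0.581, 0.1881, 0.0867], 'ee_rot': [-1.511, -0.0709, 3.1348], 'contact_force': [2.0148, 0.1873, 3.0002], 'joint_pos': [0.2201, 0.4043, 0.0793, 1.3283, -0.0423, -2.915], 'finger_gap': 0.0295}
```

```bash
cat > crop.py <<'E'
import cv2,sys
n,o,x0,x1,y0,y1=sys.argv[1],sys.argv[2],*map(int,sys.argv[3:7])
a=cv2.imread(f"pics/{n}.png")[y0:y1,x0:x1]; f=min(780/(x1-x0),580/(y1-y0)); cv2.imwrite(f"pics/{o}.png",cv2.resize(a,None,fx=f,fy=f,interpolation=cv2.INTER_CUBIC))
E
python3 crop.py l_side l2 160 320 200 350
```

```text
(no output)
```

View pics/l2.png

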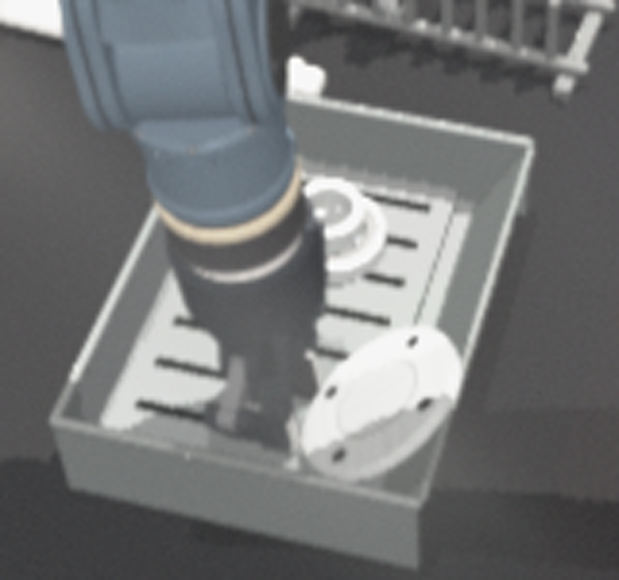

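Call:
{"name": "jog_arm", "arguments": {
  "steps": [
    {"dx": -8,"dy": 0,"dz": -0.5,"roll": 0,"gripper": -0.3},
    {"dx": -8,"dy": 0,"dz": -1,"roll": 0,"gripper": -0.3},
    {"dx": -8,"dy": 0,"dz": -1,"roll": 0,"gripper": -0.3}
  ]
}}

```text
clock: 12.08
tcp_pos: [0.5602, 0.1882, 0.0867]
ee_rot: [-1.512, -0.063, 3.135]
contact_force: [3.1, 0.7, 3.0]
finger_gap: 0.0299
```

```bash
python3 look.py m side; python3 crop.py m_side m2 160 320 200 350
```

```text
{'clock': 12.0833, 'tcp_pos': [0.5602, 0.1882, 0.0867], 'ee_rot': [-1.5117, -0.0625, 3.1346], 'contact_force': [3.0642, 0.6792, 3.0431], 'joint_pos': [0.2283, 0.348, 0.0071, 1.3044, -0.0429, -2.9065], 'finger_gap': 0.0299}
```

View pics/m2.png

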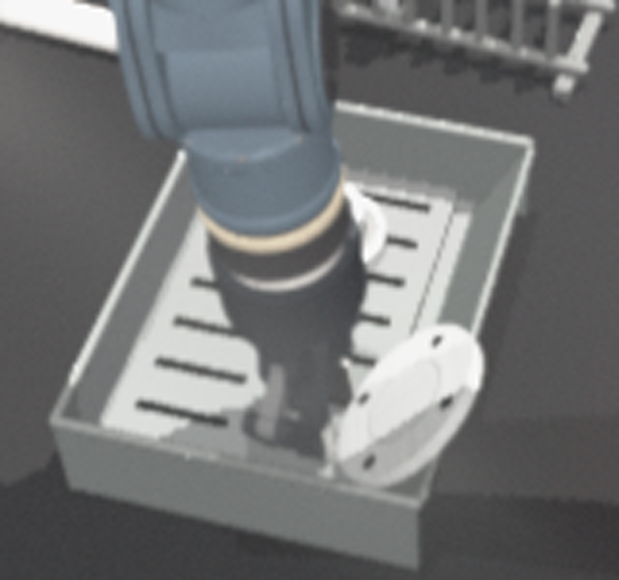

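Call:
{"name": "jog_arm", "arguments": {
  "steps": [
    {"dx": -8,"dy": 0,"dz": -0.5,"roll": 0,"gripper": -0.3},
    {"dx": -7,"dy": 0,"dz": -1,"roll": 0,"gripper": -0.3},
    {"dx": -6,"dy": 0,"dz": -1,"roll": 0,"gripper": -0.3}
  ]
}}

```text
clock: 12.38
tcp_pos: [0.5385, 0.1885, 0.0853]
ee_rot: [-1.512, -0.061, 3.134]
contact_force: [7.0, -0.2, 6.6]
finger_gap: 0.0299
```

```bash
python3 look.py n side; python3 crop.py n_side n2 160 320 200 350
```

```text
{'clock': 12.3833, 'tcp_pos': [0.5385, 0.1885, 0.0853], 'ee_rot': [-1.5124, -0.0612, 3.1343], 'contact_force': [7.0065, -0.2353, 6.6308], 'joint_pos': [0.237, 0.2976, -0.0592, 1.2875, -0.0419, -2.8975], 'finger_gap': 0.0299}
```

View pics/n2.png

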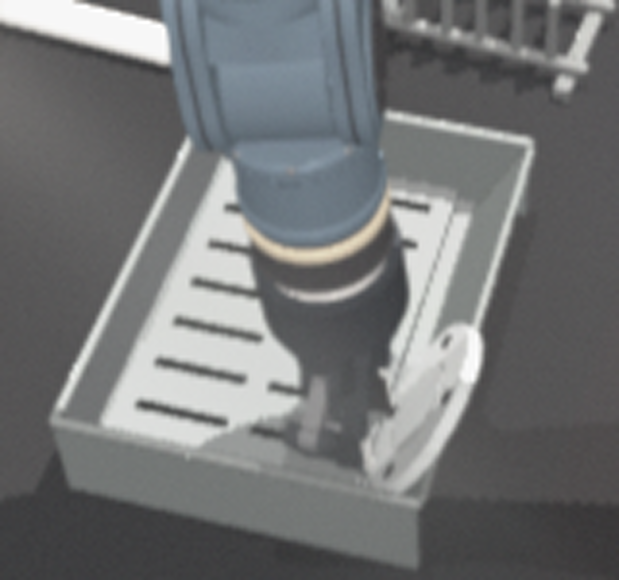

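```bash
cat > disc.py <<'E'
from h import *
import sys
def fit(n,box):
    d=np.load(f"c_{n}.npz"); C=d["C"];ok=d["ok"];im=d["im"]
    x0,x1,y0,y1,z0,z1,b=box
    m=ok&(C[...,0]>x0)&(C[...,0]<x1)&(C[...,1]>y0)&(C[...,1]<y1)&(C[...,2]>z0)&(C[...,2]<z1)&(im.min(-1)>b)
    P=C[m]
    for _ in range(5):
        c=P.mean(0); u,s,v=np.linalg.svd(P-c); nn=v[2]; r=(P-c)@nn; P=P[abs(r)<.003]
    if nn[0]<0: nn=-nn
    print(n,len(P),"normal",nn.round(3),"tilt from horiz",np.degrees(np.arccos(abs(nn[2]))).round(1),"c",c.round(4)); print(np.percentile(P,[.5,50,99.5],axis=0).round(4))
    return P,nn
if __name__=="__main__": fit(sys.argv[1],[float(a) for a in sys.argv[2:]])
E
python3 disc.py side .44 .54 .12 .24 .03 .12 150; python3 disc.py side .44 .54 .12 .24 .03 .12 110
```

```text
side 439 normal [0.848 0.008 0.531] tilt from horiz 58.0 c [0.4964 0.1878 0.063 ]
[[0.476  0.1363 0.0304]
 [0.4967 0.188  0.0633]
 [0.5165 0.2332 0.0931]]
side 371 normal [ 0.852 -0.007  0.523] tilt from horiz 58.5 c [0.4958 0.1796 0.0646]
[[0.4763 0.136  0.0307]
 [0.4956 0.1801 0.0653]
 [0.5163 0.2213 0.0934]]
```

Call:
{"name": "jog_arm", "arguments": {
  "steps": [
    {"dx": -5,"dy": 0,"dz": 0,"roll": 0,"gripper": -0.3},
    {"dx": -4,"dy": 0,"dz": 0,"roll": 0,"gripper": -0.3}
  ]
}}

```text
clock: 12.6
tcp_pos: [0.5334, 0.1889, 0.0875]
ee_rot: [-1.513, -0.048, 3.133]
contact_force: [9.4, 0.1, 1.6]
finger_gap: 0.0301
```

```bash
python3 look.py o side; python3 disc.py side .44 .54 .12 .24 .03 .12 130
```

```text
{'clock': 12.6, 'tcp_pos': [0.5334, 0.1889, 0.0875], 'ee_rot': [-1.5134, -0.0483, 3.133], 'contact_force': [9.4108, 0.1017, 1.645], 'joint_pos': [0.2407, 0.2733, -0.0838, 1.2746, -0.0437, -2.8924], 'finger_gap': 0.0301}
side 242 normal [ 0.877 -0.014  0.48 ] tilt from horiz 61.3 c [0.4958 0.1803 0.0643]
[[0.4775 0.148  0.0305]
 [0.4959 0.1805 0.065 ]
 [0.5136 0.2126 0.0957]]
```

Call:
{"name": "jog_arm", "arguments": {
  "steps": [
    {"dx": 5,"dy": 0,"dz": 0,"roll": 0,"gripper": -0.3},
    {"dx": 9,"dy": 0,"dz": 2,"roll": 0,"gripper": -0.3},
    {"dx": 9,"dy": 0,"dz": 10,"roll": -2,"gripper": -0.3},
    {"dx": 5,"dy": 0,"dz": 15,"roll": -4,"gripper": -0.3},
    {"dx": 0,"dy": 0,"dz": 18,"roll": -5,"gripper": -0.3},
    {"dx": 0,"dy": 0,"dz": 18,"roll": -5,"gripper": -0.3},
    {"dx": 0,"dy": 0,"dz": 18,"roll": -5,"gripper": -0.1},
    {"dx": 0,"dy": 0,"dz": 14,"roll": -5,"gripper": 0.1},
    {"dx": 0,"dy": 0,"dz": 10,"roll": -5,"gripper": 0.2},
    {"dx": 0,"dy": 0,"dz": 5,"roll": -5,"gripper": 0.2}
  ]
}}

```text
clock: 13.48
tcp_pos: [0.542, 0.1877, 0.185]
ee_rot: [-1.493, -0.101, 2.476]
contact_force: [0.3, 0.8, -0.4]
finger_gap: 0.0515
```

Call:
{"name": "jog_arm", "arguments": {
  "steps": [
    {"dx": 0,"dy": 0,"dz": 5,"roll": -5,"gripper": 0.2},
    {"dx": 0,"dy": 0,"dz": 3,"roll": -5,"gripper": 0.2},
    {"dx": 0,"dy": 0,"dz": 2,"roll": -5,"gripper": 0.2},
    {"dx": 0,"dy": 0,"dz": 2,"roll": -5,"gripper": 0.2},
    {"dx": 0,"dy": 0,"dz": 2,"roll": -5,"gripper": 0.2},
    {"dx": 0,"dy": 0,"dz": 2,"roll": -5,"gripper": 0.2},
    {"dx": 0,"dy": 0,"dz": 2,"roll": -5,"gripper": 0.2},
    {"dx": 0,"dy": 0,"dz": 2,"roll": -5,"gripper": 0.2}
  ]
}}

```text
clock: 14.15
tcp_pos: [0.5284, 0.1876, 0.1942]
ee_rot: [-1.452, -0.119, 1.739]
contact_force: [0.8, -0.1, 0.6]
finger_gap: 0.0511
```

```bash
python3 look.py p side wrist top; python3 disc.py side .44 .54 .12 .24 .03 .12 130;python3 disc.py top .44 .54 .12 .24 .03 .12 130
```

```text
{'clock': 14.15, 'tcp_pos': [0.5284, 0.1876, 0.1942], 'ee_rot': [-1.4522, -0.1186, 1.7386], 'contact_force': [0.8416, -0.0507, 0.5555], 'joint_pos': [0.17, 0.2426, 0.0893, 1.5366, 0.118, -1.5828], 'finger_gap': 0.0511}
side 455 normal [0.844 0.008 0.537] tilt from horiz 57.6 c [0.4973 0.1867 0.0615]
[[0.4761 0.1365 0.0305]
 [0.4974 0.1874 0.062 ]
 [0.5165 0.2303 0.0924]]
top 276 normal [ 0.843 -0.009  0.538] tilt from horiz 57.5 c [0.4989 0.1585 0.0613]
[[0.4754 0.129  0.0307]
 [0.5004 0.1589 0.0598]
 [0.5181 0.1874 0.0962]]
```

View pics/p_wrist.png

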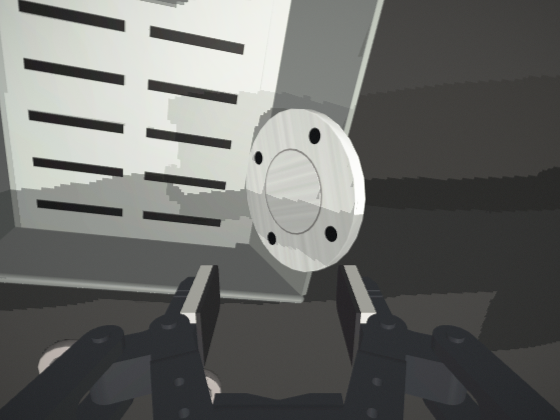

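View pics/p_side.png

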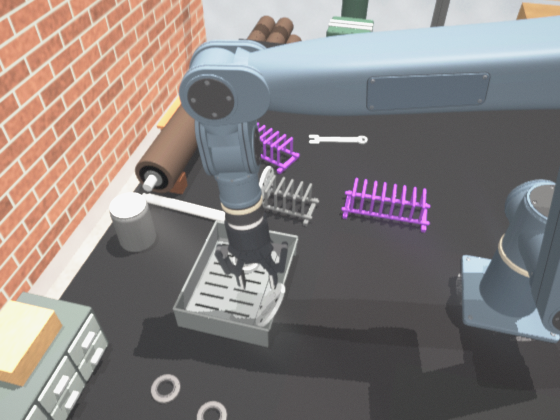

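Call:
{"name": "jog_arm", "arguments": {
  "steps": [
    {"dx": 0,"dy": 0,"dz": 0,"roll": 0,"gripper": 0.2},
    {"dx": 0,"dy": 0,"dz": 0,"roll": 0,"gripper": 0.2}
  ]
}}

```text
clock: 14.47
tcp_pos: [0.5277, 0.1874, 0.1932]
ee_rot: [-1.45, -0.119, 1.749]
contact_force: [0.5, -0.7, 0.5]
finger_gap: 0.0512
```

Call:
{"name": "jog_arm", "arguments": {
  "steps": [
    {"dx": 0,"dy": 0,"dz": 0,"roll": 0,"gripper": 0.2},
    {"dx": 0,"dy": 0,"dz": 0,"roll": 0,"gripper": 0.2}
  ]
}}

```text
clock: 14.63
tcp_pos: [0.5271, 0.1876, 0.1924]
ee_rot: [-1.448, -0.119, 1.751]
contact_force: [0.2, -0.2, 0.1]
finger_gap: 0.0513
```

```bash
python3 look.py q
```

```text
{'clock': 14.6333, 'tcp_pos': [0.5271, 0.1876, 0.1924], 'ee_rot': [-1.4482, -0.1192, 1.7507], 'contact_force': [0.1655, -0.249, 0.1296], 'joint_pos': [0.1708, 0.245, 0.088, 1.5383, 0.1171, -1.5945], 'finger_gap': 0.0513}
```

Call:
{"name": "jog_arm", "arguments": {
  "steps": [
    {"dx": 0,"dy": -8,"dz": 0,"roll": -1,"gripper": -1},
    {"dx": 1,"dy": -12,"dz": 0,"roll": -2,"gripper": -1},
    {"dx": 1,"dy": -14,"dz": 0,"roll": -2,"gripper": -1},
    {"dx": 1,"dy": -14,"dz": 0,"roll": -2,"gripper": -1},
    {"dx": 1,"dy": -14,"dz": 0,"roll": -2,"gripper": -1},
    {"dx": 1,"dy": -14,"dz": 0,"roll": -1,"gripper": -1},
    {"dx": 0,"dy": -9,"dz": 0,"roll": 0,"gripper": -1},
    {"dx": 0,"dy": -4,"dz": 0,"roll": 0,"gripper": -1},
    {"dx": 0,"dy": -1,"dz": 0,"roll": 0,"gripper": -1}
  ]
}}

```text
clock: 15.38
tcp_pos: [0.5319, 0.0878, 0.1925]
ee_rot: [-1.448, -0.117, 1.558]
contact_force: [0.1, 0.6, 0.2]
finger_gap: -0.0
```

Call:
{"name": "jog_arm", "arguments": {
  "steps": [
    {"dx": 0,"dy": 0,"dz": -6,"roll": 0,"gripper": -1},
    {"dx": 0,"dy": 0,"dz": -12,"roll": 0,"gripper": -1},
    {"dx": 0,"dy": 0,"dz": -14,"roll": 0,"gripper": -1},
    {"dx": 0,"dy": 0,"dz": -14,"roll": 0,"gripper": -1},
    {"dx": 0,"dy": 0,"dz": -14,"roll": 0,"gripper": -1},
    {"dx": 0,"dy": 0,"dz": -9,"roll": 0,"gripper": -1},
    {"dx": -1,"dy": 0,"dz": -4,"roll": 0,"gripper": -1},
    {"dx": -4,"dy": 0,"dz": 0,"roll": 0,"gripper": -1}
  ]
}}

```text
clock: 16.05
tcp_pos: [0.5256, 0.0909, 0.1115]
ee_rot: [-1.448, -0.119, 1.562]
contact_force: [-0.2, -0.0, 0.4]
finger_gap: 0.0
```

```bash
python3 look.py r wrist side
```

```text
{'clock': 16.05, 'tcp_pos': [0.5256, 0.0909, 0.1115], 'ee_rot': [-1.4478, -0.1187, 1.5619], 'contact_force': [-0.1593, -0.0432, 0.3604], 'joint_pos': [-0.0086, 0.218, -0.1073, 1.3693, 0.1178, -1.5851], 'finger_gap': 0.0}
```

View pics/r_wrist.png

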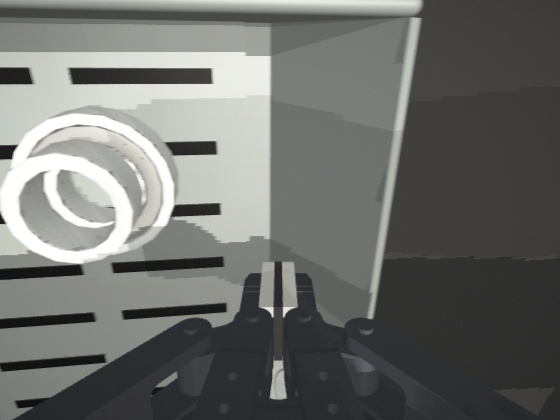

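Call:
{"name": "jog_arm", "arguments": {
  "steps": [
    {"dx": -7,"dy": 0,"dz": 0,"roll": 0,"gripper": -1},
    {"dx": -9,"dy": 0,"dz": -1,"roll": 0,"gripper": -1},
    {"dx": -9,"dy": 0,"dz": -1,"roll": 0,"gripper": -1}
  ]
}}

```text
clock: 16.4
tcp_pos: [0.5092, 0.0909, 0.1159]
ee_rot: [-1.474, -0.12, 1.565]
contact_force: [19.7, 0.2, 2.1]
finger_gap: 0.0004
```

Call:
{"name": "jog_arm", "arguments": {
  "steps": [
    {"dx": -8,"dy": 0,"dz": -3,"roll": 0,"gripper": -1},
    {"dx": -8,"dy": 0,"dz": -3,"roll": 0,"gripper": -1}
  ]
}}

```text
clock: 16.57
tcp_pos: [0.5061, 0.0907, 0.1186]
ee_rot: [-1.512, -0.121, 1.569]
contact_force: [10.0, 0.0, 0.9]
finger_gap: 0.0
```

Call:
{"name": "jog_arm", "arguments": {
  "steps": [
    {"dx": -8,"dy": 0,"dz": -4,"roll": 0,"gripper": -1},
    {"dx": -8,"dy": 0,"dz": -4,"roll": 0,"gripper": -1}
  ]
}}

```text
clock: 16.73
tcp_pos: [0.5031, 0.0905, 0.12]
ee_rot: [-1.55, -0.122, 1.573]
contact_force: [10.1, 0.3, 1.5]
finger_gap: 0.0003
```

Call:
{"name": "jog_arm", "arguments": {
  "steps": [
    {"dx": -8,"dy": 0,"dz": -3,"roll": 0,"gripper": -1},
    {"dx": 3,"dy": 0,"dz": 0,"roll": 0,"gripper": -1},
    {"dx": 6,"dy": 0,"dz": 2,"roll": 0,"gripper": -1},
    {"dx": 2,"dy": 0,"dz": 5,"roll": 0,"gripper": -1},
    {"dx": 0,"dy": 0,"dz": 5,"roll": 0,"gripper": -1},
    {"dx": 0,"dy": 0,"dz": 0,"roll": 0,"gripper": -1}
  ]
}}

```text
clock: 17.23
tcp_pos: [0.5147, 0.0903, 0.1404]
ee_rot: [-1.577, -0.122, 1.576]
contact_force: [0.3, -0.3, -0.8]
finger_gap: -0.0001
```

Call:
{"name": "jog_arm", "arguments": {
  "steps": [
    {"dx": 0,"dy": 0,"dz": 8,"roll": 0,"gripper": -1},
    {"dx": 0,"dy": 0,"dz": 14,"roll": 0,"gripper": -1},
    {"dx": -1,"dy": 0,"dz": 14,"roll": 0,"gripper": -1},
    {"dx": -4,"dy": 5,"dz": 8,"roll": 0,"gripper": -0.5},
    {"dx": -4,"dy": 10,"dz": 2,"roll": 0,"gripper": 0},
    {"dx": -5,"dy": 14,"dz": 0,"roll": 0,"gripper": 0.2},
    {"dx": -5,"dy": 14,"dz": 0,"roll": 0,"gripper": 0.2},
    {"dx": -5,"dy": 14,"dz": 0,"roll": 0,"gripper": 0.2},
    {"dx": -4,"dy": 12,"dz": 0,"roll": 0,"gripper": 0.2},
    {"dx": -2,"dy": 7,"dz": 0,"roll": 0,"gripper": 0.2},
    {"dx": 0,"dy": 2,"dz": 0,"roll": 0,"gripper": 0.2},
    {"dx": 0,"dy": 0,"dz": 0,"roll": 0,"gripper": 0.2}
  ]
}}

```text
clock: 18.23
tcp_pos: [0.4766, 0.176, 0.186]
ee_rot: [-1.563, -0.123, 1.575]
contact_force: [-0.3, -0.5, -0.0]
finger_gap: 0.0512
```

```bash
python3 look.py s wrist side; python3 crop.py s_side s2 160 320 180 340
```

```text
{'clock': 18.2333, 'tcp_pos': [0.4766, 0.176, 0.186], 'ee_rot': [-1.5633, -0.1232, 1.575], 'contact_force': [-0.2745, -0.4765, -0.0293], 'joint_pos': [0.1623, -0.0123, -0.1999, 1.3711, 0.1228, -1.4125], 'finger_gap': 0.0512}
```

View pics/s_wrist.png

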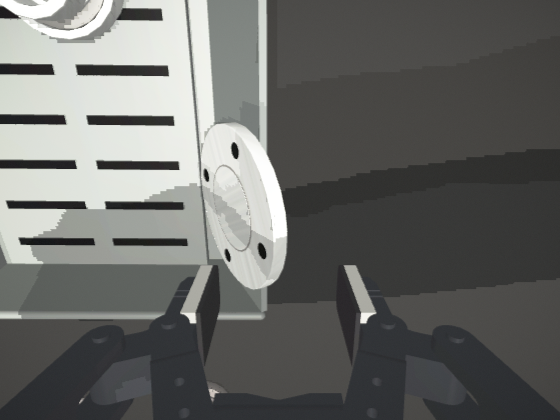

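View pics/s2.png

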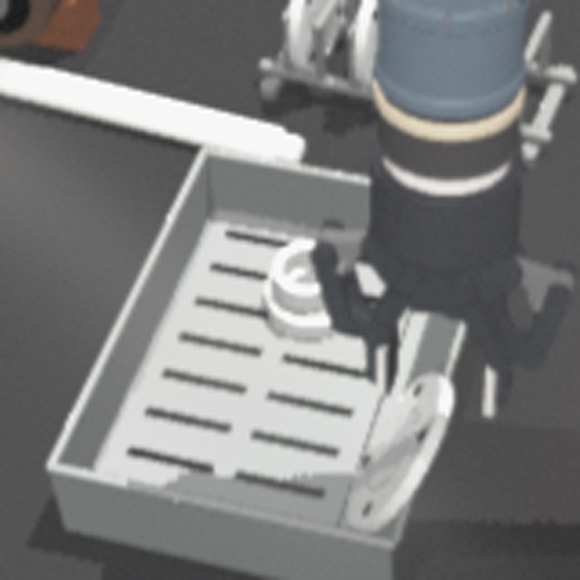

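Run:
```python
import disc,numpy as np
for n in("wrist","side"):
    P,nn=disc.fit(n,(.44,.54,.11,.25,.028,.12,140 if n=="side" else 100))
    # in-plane circle fit
    e1=np.array([0,1,0])-nn*nn[1]; e1/=np.linalg.norm(e1); e2=np.cross(nn,e1); c=P.mean(0)
    Q=np.c_[(P-c)@e1,(P-c)@e2]*1000
    import cv2
    (a,b),r=cv2.minEnclosingCircle(Q.astype(np.float32)); print("centre",c+(a*e1+b*e2)/1000,r)
```

```text
wrist 6732 normal [ 0.847 -0.02   0.532] tilt from horiz 57.9 c [0.495  0.1806 0.0637]
[[0.476  0.1311 0.0284]
 [0.4943 0.179  0.0654]
 [0.5165 0.2474 0.0913]]
centre [0.50327114 0.19117715 0.05090055] 61.05828094482422
side 459 normal [ 0.846 -0.004  0.534] tilt from horiz 57.7 c [0.498  0.1869 0.0605]
[[0.4754 0.1339 0.0286]
 [0.4985 0.1886 0.0601]
 [0.5182 0.2435 0.0928]]
centre [0.50306952 0.1916236  0.05253426] 59.9205436706543
```

Call:
{"name": "jog_arm", "arguments": {
  "steps": [
    {"dx": 0,"dy": 0.5,"dz": -5,"roll": 0,"gripper": 0.2},
    {"dx": 0,"dy": 0,"dz": -8,"roll": 0,"gripper": 0.2},
    {"dx": 0,"dy": 0,"dz": -9,"roll": 0,"gripper": 0.2},
    {"dx": 0,"dy": 0,"dz": -7,"roll": 0,"gripper": 0.2},
    {"dx": 0,"dy": 0,"dz": -4,"roll": 0,"gripper": 0.2},
    {"dx": 0,"dy": 0,"dz": -1.5,"roll": 0,"gripper": 0.2},
    {"dx": 0,"dy": 0,"dz": 0,"roll": 0,"gripper": 0.2}
  ]
}}

```text
clock: 18.92
tcp_pos: [0.477, 0.1729, 0.1459]
ee_rot: [-1.561, -0.121, 1.569]
contact_force: [0.7, 0.6, -0.0]
finger_gap: 0.0509
```

```bash
python3 look.py t wrist side; python3 crop.py t_side t2 160 320 180 340
```

```text
{'clock': 18.9167, 'tcp_pos': [0.477, 0.1729, 0.1459], 'ee_rot': [-1.5605, -0.1214, 1.5688], 'contact_force': [0.7, 0.5912, -0.0355], 'joint_pos': [0.1568, 0.0081, -0.2604, 1.2933, 0.1215, -1.412], 'finger_gap': 0.0509}
```

View pics/t_wrist.png

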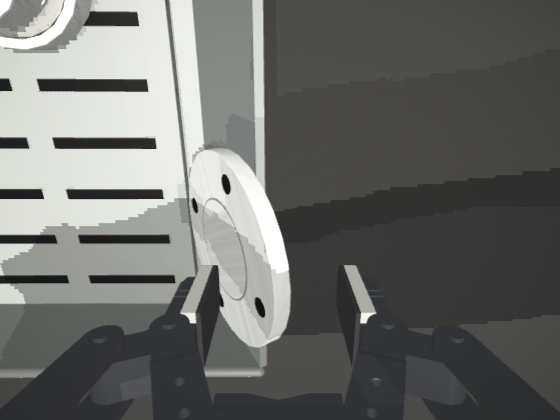

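View pics/t2.png

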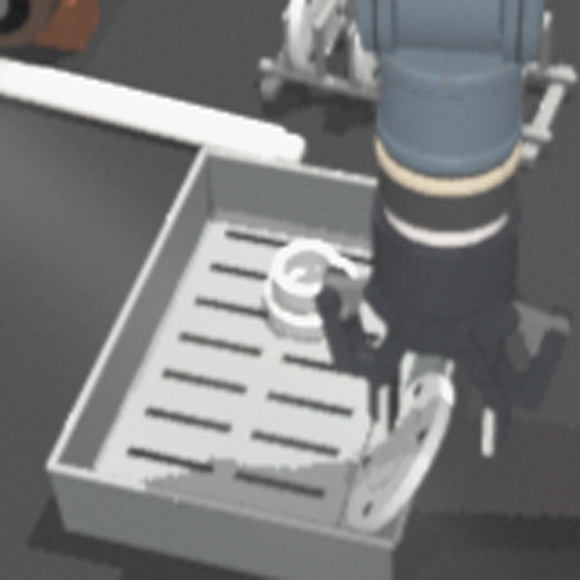

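Call:
{"name": "jog_arm", "arguments": {
  "steps": [
    {"dx": 4,"dy": 2,"dz": 1,"roll": 0,"gripper": 0.2},
    {"dx": 6,"dy": 1.5,"dz": 1.5,"roll": 0,"gripper": 0.2},
    {"dx": 7,"dy": 0,"dz": 0,"roll": 0,"gripper": 0.2},
    {"dx": 7,"dy": 0,"dz": 0,"roll": 0,"gripper": 0.1},
    {"dx": 7,"dy": 0,"dz": 0,"roll": 0,"gripper": 0}
  ]
}}

```text
clock: 19.43
tcp_pos: [0.5106, 0.1775, 0.1513]
ee_rot: [-1.563, -0.123, 1.57]
contact_force: [-1.3, 0.1, -0.1]
finger_gap: 0.0427
```

```bash
python3 look.py u side; python3 crop.py u_side u2 160 320 180 340
```

```text
{'clock': 19.4333, 'tcp_pos': [0.5106, 0.1775, 0.1513], 'ee_rot': [-1.563, -0.1225, 1.5702], 'contact_force': [-1.2624, 0.138, -0.1195], 'joint_pos': [0.1552, 0.0891, -0.1655, 1.3049, 0.1223, -1.4148], 'finger_gap': 0.0427}
```

View pics/u2.png

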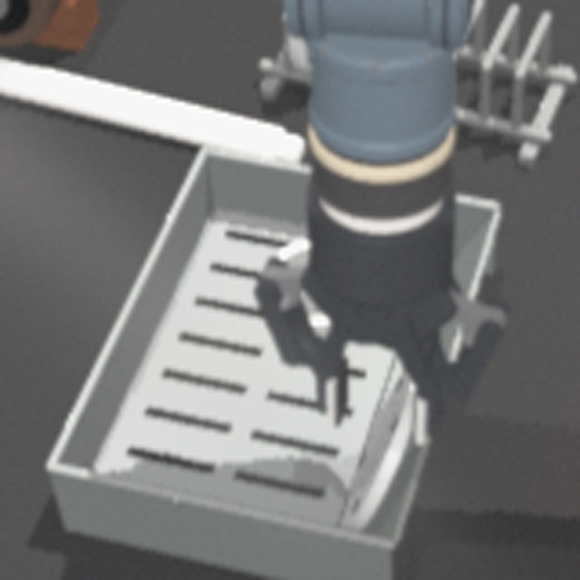

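Call:
{"name": "jog_arm", "arguments": {
  "steps": [
    {"dx": 4,"dy": 0,"dz": -0.5,"roll": 0,"gripper": -0.1},
    {"dx": 4,"dy": 0,"dz": -0.5,"roll": 0,"gripper": -0.2},
    {"dx": 2,"dy": 0,"dz": 0,"roll": 0,"gripper": -0.3},
    {"dx": 0,"dy": 0,"dz": 0,"roll": 0,"gripper": -0.4}
  ]
}}

```text
clock: 19.82
tcp_pos: [0.5252, 0.1773, 0.1503]
ee_rot: [-1.567, -0.122, 1.57]
contact_force: [0.3, 0.6, 0.2]
finger_gap: 0.0262
```

```bash
python3 look.py v side wrist; python3 crop.py v_side v2 160 320 180 340
```

```text
{'clock': 19.8167, 'tcp_pos': [0.5252, 0.1773, 0.1503], 'ee_rot': [-1.5671, -0.1225, 1.5696], 'contact_force': [0.293, 0.6273, 0.2066], 'joint_pos': [0.1509, 0.1218, -0.132, 1.302, 0.1216, -1.4181], 'finger_gap': 0.0262}
```

View pics/v2.png

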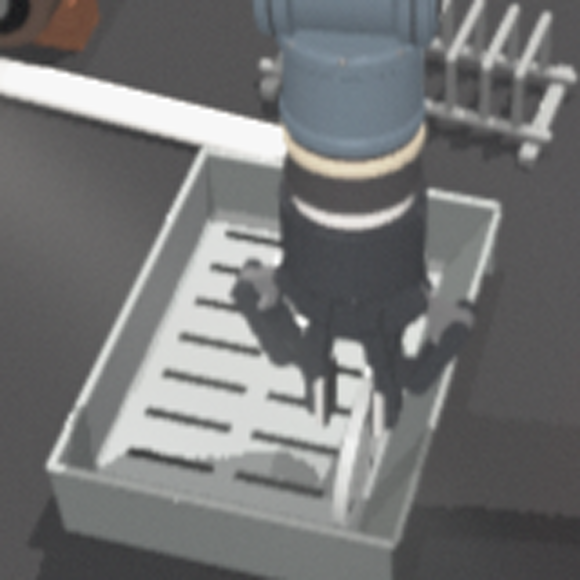

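View pics/v_wrist.png

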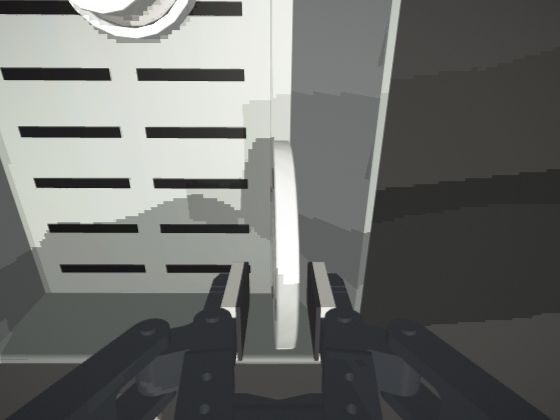

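Call:
{"name": "jog_arm", "arguments": {
  "steps": [
    {"dx": 0,"dy": 0,"dz": 0,"roll": 0,"gripper": -0.6},
    {"dx": 0,"dy": 0,"dz": 0,"roll": 0,"gripper": -0.8},
    {"dx": 0,"dy": 0,"dz": 0,"roll": 0,"gripper": -1},
    {"dx": 0,"dy": 0,"dz": 0,"roll": 0,"gripper": -1},
    {"dx": 0,"dy": 0,"dz": 0,"roll": 0,"gripper": -1}
  ],
  "squeeze": 70
}}

```text
clock: 20.33
tcp_pos: [0.5244, 0.1772, 0.1504]
ee_rot: [-1.568, -0.122, 1.57]
contact_force: [-0.6, 0.1, -1.0]
finger_gap: 0.0071
```

```bash
python3 look.py w side wrist; python3 crop.py w_side w2 160 320 180 340
```

```text
{'clock': 20.3333, 'tcp_pos': [0.5244, 0.1772, 0.1504], 'ee_rot': [-1.5675, -0.1222, 1.57], 'contact_force': [-0.5673, 0.0556, -0.9759], 'joint_pos': [0.1511, 0.1195, -0.1344, 1.3017, 0.1213, -1.4181], 'finger_gap': 0.0071}
```

View pics/w_wrist.png

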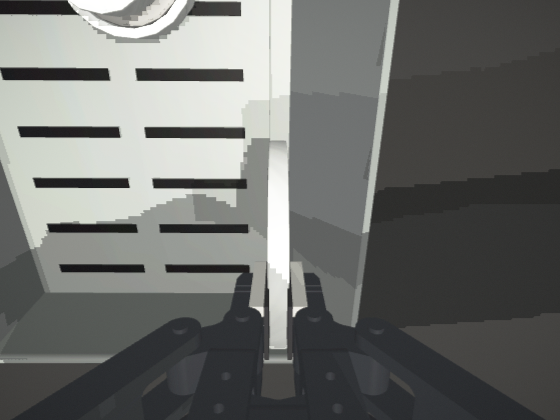

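Call:
{"name": "jog_arm", "arguments": {
  "steps": [
    {"dx": 0,"dy": 0,"dz": 3,"roll": 0,"gripper": -1},
    {"dx": 0,"dy": 0,"dz": 6,"roll": 0,"gripper": -1},
    {"dx": 0,"dy": 0,"dz": 8,"roll": 0,"gripper": -1},
    {"dx": 0,"dy": 0,"dz": 8,"roll": 0,"gripper": -1},
    {"dx": 0,"dy": 0,"dz": 8,"roll": 0,"gripper": -1},
    {"dx": 0,"dy": 0,"dz": 8,"roll": 0,"gripper": -1}
  ]
}}

```text
clock: 20.93
tcp_pos: [0.5185, 0.1761, 0.1864]
ee_rot: [-1.549, -0.118, 1.568]
contact_force: [-0.2, -0.4, -5.9]
finger_gap: 0.0065
```

```bash
python3 look.py x side wrist; python3 crop.py x_side x2 160 320 160 340
```

```text
{'clock': 20.9333, 'tcp_pos': [0.5185, 0.1761, 0.1864], 'ee_rot': [-1.5493, -0.118, 1.5679], 'contact_force': [-0.2367, -0.4083, -5.8771], 'joint_pos': [0.1513, 0.1048, -0.0777, 1.3915, 0.1199, -1.4181], 'finger_gap': 0.0065}
```

View pics/x2.png

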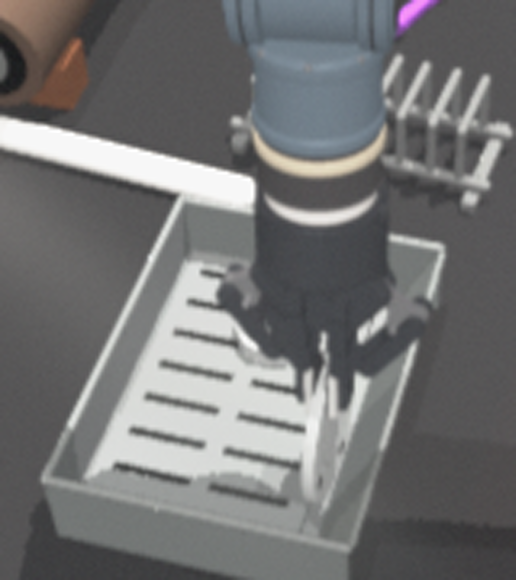

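Call:
{"name": "jog_arm", "arguments": {
  "steps": [
    {"dx": 1,"dy": 0,"dz": 14,"roll": 0,"gripper": -1},
    {"dx": 1,"dy": 0,"dz": 18,"roll": 0,"gripper": -1},
    {"dx": 1,"dy": 0,"dz": 18,"roll": 0,"gripper": -1},
    {"dx": 0,"dy": 0,"dz": 14,"roll": 0,"gripper": -1},
    {"dx": 0,"dy": 0,"dz": 8,"roll": 0,"gripper": -1}
  ]
}}

```text
clock: 21.45
tcp_pos: [0.521, 0.1759, 0.2599]
ee_rot: [-1.548, -0.117, 1.568]
contact_force: [0.5, -0.1, -5.4]
finger_gap: 0.0063
```

Call:
{"name": "jog_arm", "arguments": {
  "steps": [
    {"dx": 0,"dy": -10,"dz": 0,"roll": 0,"gripper": -1},
    {"dx": -1,"dy": -20,"dz": 0,"roll": -0.5,"gripper": -1},
    {"dx": -1,"dy": -28,"dz": 0,"roll": -0.6,"gripper": -1},
    {"dx": -1,"dy": -30,"dz": 0,"roll": -0.6,"gripper": -1},
    {"dx": -1,"dy": -30,"dz": 0,"roll": -0.6,"gripper": -1},
    {"dx": -1,"dy": -30,"dz": 0,"roll": -0.6,"gripper": -1},
    {"dx": -1,"dy": -30,"dz": 0,"roll": -0.6,"gripper": -1},
    {"dx": -1,"dy": -30,"dz": 0,"roll": -0.6,"gripper": -1},
    {"dx": -1,"dy": -25,"dz": 0,"roll": -0.6,"gripper": -1},
    {"dx": -1,"dy": -18,"dz": 0,"roll": 0,"gripper": -1},
    {"dx": 0,"dy": -10,"dz": 0,"roll": 0,"gripper": -1},
    {"dx": 0,"dy": -4,"dz": 0,"roll": 0,"gripper": -1}
  ]
}}

```text
clock: 22.45
tcp_pos: [0.5071, -0.1056, 0.2536]
ee_rot: [-1.545, -0.114, 1.485]
contact_force: [0.0, 0.2, -6.0]
finger_gap: 0.0066
```

Call:
{"name": "jog_arm", "arguments": {
  "steps": [
    {"dx": 0,"dy": -10,"dz": 0,"roll": -0.3,"gripper": -1},
    {"dx": 0,"dy": -16,"dz": 0,"roll": -0.3,"gripper": -1},
    {"dx": 0,"dy": -14,"dz": 0,"roll": 0,"gripper": -1},
    {"dx": 0,"dy": -10,"dz": 0,"roll": 0,"gripper": -1},
    {"dx": 0,"dy": -5,"dz": 0,"roll": 0,"gripper": -1},
    {"dx": 0,"dy": -1,"dz": 0,"roll": 0,"gripper": -1}
  ]
}}

```text
clock: 22.95
tcp_pos: [0.5068, -0.1636, 0.2516]
ee_rot: [-1.543, -0.117, 1.477]
contact_force: [0.5, 0.2, -5.4]
finger_gap: 0.0069
```

```bash
python3 look.py y side wrist top; python3 crop.py y_side y2 210 360 100 240
```

```text
{'clock': 22.95, 'tcp_pos': [0.5068, -0.1636, 0.2516], 'ee_rot': [-1.5427, -0.1174, 1.4767], 'contact_force': [0.5376, 0.16, -5.3526], 'joint_pos': [-0.4832, 0.1176, 0.0653, 1.5894, 0.0979, -1.9651], 'finger_gap': 0.0069}
```

View pics/y_wrist.png

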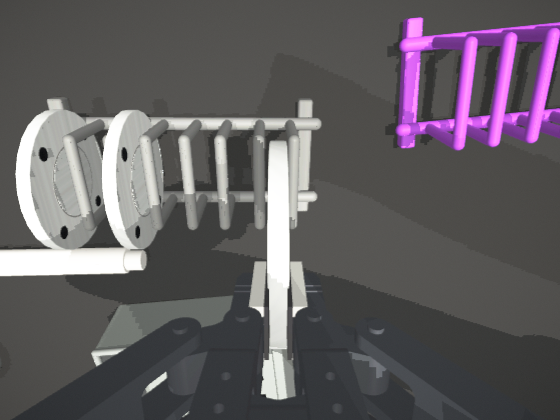

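View pics/y2.png

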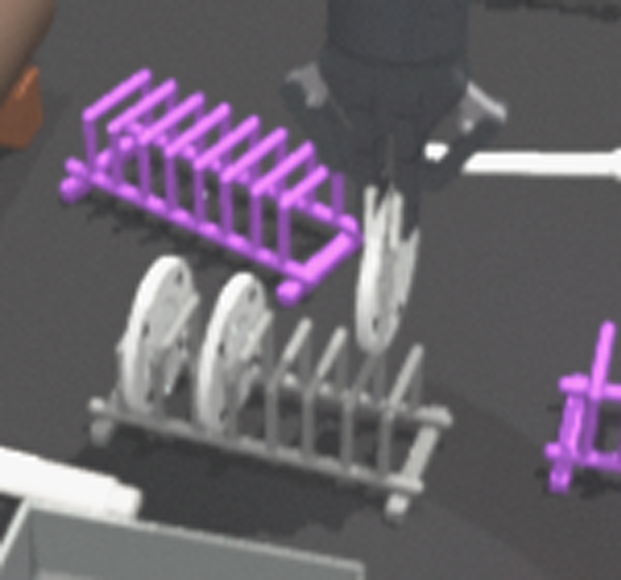

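View pics/y_top.png

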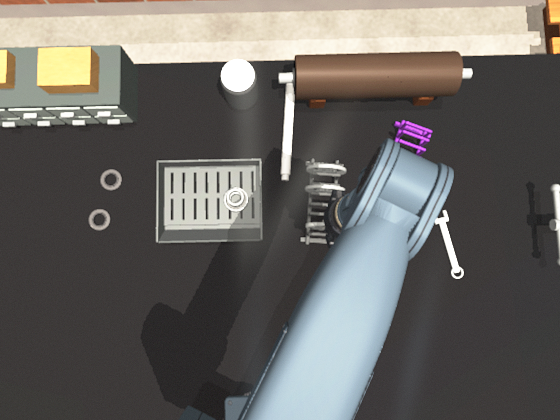

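```bash
cat > rk.py <<'E'
from h import *
import sys
zlo=float(sys.argv[1]) # disc bottom approx
for n in sys.argv[2:]:
    d=np.load(f"c_{n}.npz"); C=d["C"];ok=d["ok"];im=d["im"]
    def sel(z0,z1,x0,x1,y0,y1,b=0): 
        m=ok&(C[...,2]>z0)&(C[...,2]<z1)&(C[...,0]>x0)&(C[...,0]<x1)&(C[...,1]>y0)&(C[...,1]<y1)&(im.min(-1)>b); return C[m]
    for x0 in (.492,.517,.542,.567):
        P=sel(.06,.084,x0-.011,x0+.011,-.21,-.09)
        if len(P)<15: print("pin",x0,len(P)); continue
        P=P[P[:,2]>np.percentile(P[:,2],50)]
        f=np.polyfit(P[:,1]+.155,P[:,0],1); print(n,"pin",x0,len(P),P.mean(0).round(4),"x@-.155",f[1].round(4),"deg",np.degrees(np.arctan(f[0])).round(2),"y",np.percentile(P[:,1],[1,99]).round(4))
    P=sel(zlo+.003,zlo+.065,.48,.53,-.23,-.08,90)
    if len(P)>20:
        print(n,"disc pts",len(P),np.percentile(P,[.5,50,99.5],axis=0).round(4).tolist())
        for z in np.arange(zlo,zlo+.07,.01):
            Q=P[abs(P[:,2]-z)<.003]
            if len(Q)>5: print("   z",round(z,3),len(Q),"x",np.percentile(Q[:,0],[2,50,98]).round(4),"y",np.percentile(Q[:,1],[2,50,98]).round(4))
        c=P.mean(0); A=np.c_[P[:,1]-c[1],P[:,2]-c[2],np.ones(len(P))]
        s=np.linalg.lstsq(A,P[:,0],rcond=None)[0]; r=P[:,0]-A@s; k=abs(r)<.003; s=np.linalg.lstsq(A[k],P[k,0],rcond=None)[0]
        print("   plane dx/dy deg",np.degrees(np.arctan(s[0])).round(2),"dx/dz deg",np.degrees(np.arctan(s[1])).round(2),"x at (y=-.155,z=%.3f)"%c[2],(s[2]+s[0]*(-.155-c[1])).round(4),k.mean().round(2))
E
python3 rk.py .105 wrist side
```

```text
wrist pin 0.492 472 [ 0.4921 -0.1585  0.0726] x@-.155 0.4925 deg 5.47 y [-0.1893 -0.1234]
wrist pin 0.517 536 [ 0.5159 -0.1607  0.0725] x@-.155 0.5165 deg 5.76 y [-0.1917 -0.126 ]
wrist pin 0.542 549 [ 0.5418 -0.1628  0.0726] x@-.155 0.5425 deg 5.48 y [-0.1944 -0.1279]
wrist pin 0.567 569 [ 0.5656 -0.165   0.0726] x@-.155 0.5666 deg 5.67 y [-0.1967 -0.1304]
wrist disc pts 386 [[0.4967, -0.2096, 0.1442], [0.5007, -0.2084, 0.1626], [0.5048, -0.2058, 0.17]]
   z 0.145 17 x [0.4968 0.5004 0.504 ] y [-0.2087 -0.2083 -0.2077]
   z 0.155 76 x [0.4967 0.5003 0.5041] y [-0.2096 -0.2091 -0.2084]
   z 0.165 148 x [0.497  0.5008 0.5047] y [-0.209  -0.2079 -0.2065]
   plane dx/dy deg -58.94 dx/dz deg 10.57 x at (y=-.155,z=0.161) 0.4123 0.83
side pin 0.492 38 [ 0.4934 -0.149   0.0736] x@-.155 0.4928 deg 5.62 y [-0.1823 -0.1174]
side pin 0.517 29 [ 0.5171 -0.1475  0.0736] x@-.155 0.5166 deg 4.0 y [-0.1705 -0.1203]
side pin 0.542 35 [ 0.5422 -0.1578  0.0742] x@-.155 0.5425 deg 5.53 y [-0.1894 -0.1226]
side pin 0.567 34 [ 0.5662 -0.1599  0.0741] x@-.155 0.5667 deg 6.75 y [-0.1916 -0.1273]
side disc pts 210 [[0.4971, -0.2066, 0.1094], [0.5024, -0.144, 0.1439], [0.5131, -0.1076, 0.1698]]
   z 0.115 12 x [0.4985 0.5012 0.503 ] y [-0.1806 -0.1538 -0.1304]
   z 0.125 17 x [0.4978 0.5012 0.5094] y [-0.1947 -0.1537 -0.1209]
   z 0.135 22 x [0.4972 0.5008 0.509 ] y [-0.1962 -0.1562 -0.1126]
   z 0.145 26 x [0.4977 0.5012 0.5084] y [-0.2061 -0.1543 -0.1096]
   z 0.155 22 x [0.4986 0.5029 0.5116] y [-0.1905 -0.1388 -0.1079]
   z 0.165 17 x [0.5014 0.5038 0.5135] y [-0.1588 -0.1346 -0.1093]
   plane dx/dy deg 6.1 dx/dz deg 1.35 x at (y=-.155,z=0.143) 0.5017 0.94
```

Call:
{"name": "jog_arm", "arguments": {
  "steps": [
    {"dx": -1,"dy": 2,"dz": -4,"roll": -0.2,"gripper": -1},
    {"dx": -0.5,"dy": 0.5,"dz": -8,"roll": 0,"gripper": -1},
    {"dx": 0,"dy": 0,"dz": -8,"roll": 0,"gripper": -1},
    {"dx": 0,"dy": 0,"dz": -4,"roll": 0,"gripper": -1},
    {"dx": 0,"dy": 0,"dz": -1,"roll": 0,"gripper": -1},
    {"dx": 0,"dy": 0,"dz": 0,"roll": 0,"gripper": -1}
  ]
}}

```text
clock: 23.6
tcp_pos: [0.5047, -0.1563, 0.2236]
ee_rot: [-1.542, -0.12, 1.478]
contact_force: [-0.1, 0.2, -5.4]
finger_gap: 0.0066
```

```bash
python3 look.py z side wrist ; python3 rk.py .078 wrist side; python3 crop.py z_side z2 210 360 100 240
```

```text
{'clock': 23.6, 'tcp_pos': [0.5047, -0.1563, 0.2236], 'ee_rot': [-1.5415, -0.1201, 1.4779], 'contact_force': [-0.0954, 0.166, -5.3552], 'joint_pos': [-0.474, 0.1102, 0.0015, 1.5342, 0.1005, -1.9572], 'finger_gap': 0.0066}
wrist pin 0.492 496 [ 0.4916 -0.1599  0.0726] x@-.155 0.492 deg 4.7 y [-0.1893 -0.1235]
wrist pin 0.517 669 [ 0.5159 -0.1607  0.0725] x@-.155 0.5165 deg 5.71 y [-0.1917 -0.1259]
wrist pin 0.542 696 [ 0.5416 -0.164   0.0725] x@-.155 0.5425 deg 5.86 y [-0.1947 -0.1286]
wrist pin 0.567 729 [ 0.5654 -0.166   0.0725] x@-.155 0.5665 deg 5.75 y [-0.1966 -0.1307]
wrist disc pts 420 [[0.4944, -0.2022, 0.1161], [0.4985, -0.201, 0.1353], [0.5026, -0.1985, 0.1429]]
   z 0.118 18 x [0.4947 0.4984 0.5017] y [-0.2016 -0.201  -0.2004]
   z 0.128 78 x [0.4945 0.4982 0.5019] y [-0.2022 -0.2017 -0.201 ]
   z 0.138 161 x [0.4949 0.4988 0.5026] y [-0.2014 -0.2003 -0.199 ]
   plane dx/dy deg -54.76 dx/dz deg 9.95 x at (y=-.155,z=0.134) 0.4337 0.81
side pin 0.492 40 [ 0.4931 -0.1537  0.0744] x@-.155 0.493 deg 5.15 y [-0.1858 -0.1212]
side pin 0.517 14 [ 0.5191 -0.1308  0.0734] x@-.155 0.5182 deg 2.06 y [-0.1444 -0.1213]
side pin 0.542 36 [ 0.5426 -0.1576  0.0734] x@-.155 0.5428 deg 5.4 y [-0.1905 -0.1279]
side pin 0.567 35 [ 0.5667 -0.156   0.074 ] x@-.155 0.5668 deg 4.62 y [-0.1893 -0.1269]
side disc pts 200 [[0.4952, -0.1943, 0.084], [0.5005, -0.1341, 0.117], [0.5108, -0.0998, 0.1427]]
   z 0.088 14 x [0.4959 0.4988 0.502 ] y [-0.1729 -0.1491 -0.1187]
   z 0.098 19 x [0.4959 0.4989 0.508 ] y [-0.1829 -0.1477 -0.1123]
   z 0.108 23 x [0.4958 0.4998 0.5091] y [-0.1925 -0.1373 -0.1038]
   z 0.118 27 x [0.4955 0.4993 0.51  ] y [-0.1965 -0.146  -0.1026]
   z 0.128 20 x [0.4975 0.5009 0.5091] y [-0.1668 -0.132  -0.1012]
   z 0.138 22 x [0.4986 0.5024 0.5113] y [-0.1587 -0.1234 -0.1012]
   plane dx/dy deg 6.16 dx/dz deg 1.51 x at (y=-.155,z=0.116) 0.4989 0.94
```

View pics/z_wrist.png

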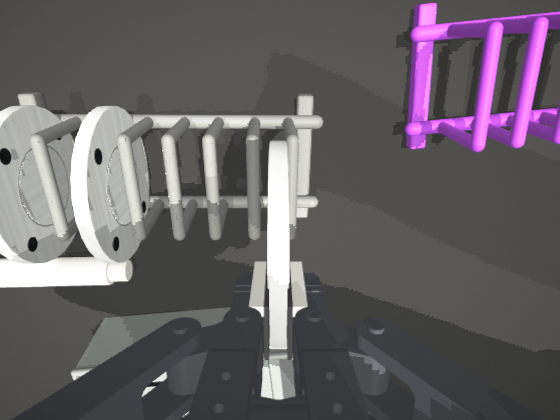

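Call:
{"name": "jog_arm", "arguments": {
  "steps": [
    {"dx": 1,"dy": -3,"dz": 0,"roll": -0.1,"gripper": -1},
    {"dx": 1,"dy": -3,"dz": 0,"roll": 0,"gripper": -1},
    {"dx": 0,"dy": 0,"dz": 0,"roll": 0,"gripper": -1}
  ]
}}

```text
clock: 23.95
tcp_pos: [0.5075, -0.1634, 0.225]
ee_rot: [-1.544, -0.119, 1.476]
contact_force: [0.1, -0.2, -5.4]
finger_gap: 0.0067
```

Call:
{"name": "jog_arm", "arguments": {
  "steps": [
    {"dx": 0,"dy": 0,"dz": 0,"roll": 0,"gripper": -1}
  ]
}}

```text
clock: 24.03
tcp_pos: [0.5077, -0.1637, 0.2253]
ee_rot: [-1.544, -0.119, 1.476]
contact_force: [-0.4, 1.1, -5.2]
finger_gap: 0.0067
```

Call:
{"name": "jog_arm", "arguments": {
  "steps": [
    {"dx": 0,"dy": 0,"dz": -3,"roll": 0,"gripper": -1},
    {"dx": 0,"dy": 0,"dz": -3,"roll": 0,"gripper": -1},
    {"dx": 0,"dy": 0,"dz": -2,"roll": 0,"gripper": -1},
    {"dx": 0,"dy": 0,"dz": 0,"roll": 0,"gripper": -1}
  ]
}}

```text
clock: 24.37
tcp_pos: [0.5082, -0.1644, 0.2173]
ee_rot: [-1.546, -0.118, 1.475]
contact_force: [0.8, -0.4, -4.7]
finger_gap: 0.0067
```

Call:
{"name": "jog_arm", "arguments": {
  "steps": [
    {"dx": -1,"dy": 2,"dz": 0,"roll": 0,"gripper": -1},
    {"dx": 0,"dy": 0,"dz": 0,"roll": 0,"gripper": -1},
    {"dx": 0,"dy": 0,"dz": 0,"roll": 0,"gripper": -1}
  ]
}}

```text
clock: 24.62
tcp_pos: [0.5067, -0.1618, 0.2167]
ee_rot: [-1.545, -0.119, 1.475]
contact_force: [0.1, -0.7, -4.6]
finger_gap: 0.0067
```

```bash
python3 look.py aa side wrist ; python3 rk.py .072 wrist side|grep -v "z 0"; python3 crop.py aa_side aa2 210 360 100 240
```

```text
{'clock': 24.6167, 'tcp_pos': [0.5067, -0.1618, 0.2167], 'ee_rot': [-1.5447, -0.1188, 1.4754], 'contact_force': [0.1071, -0.6973, -4.617], 'joint_pos': [-0.4814, 0.1181, -0.0035, 1.5183, 0.1001, -1.9617], 'finger_gap': 0.0067}
wrist pin 0.492 684 [ 0.4921 -0.1582  0.0725] x@-.155 0.4925 deg 5.71 y [-0.1893 -0.1234]
wrist pin 0.517 686 [ 0.5158 -0.1615  0.0726] x@-.155 0.5164 deg 5.56 y [-0.1917 -0.1257]
wrist pin 0.542 710 [ 0.5416 -0.1635  0.0725] x@-.155 0.5424 deg 5.48 y [-0.1948 -0.1285]
wrist pin 0.567 745 [ 0.5655 -0.1658  0.0725] x@-.155 0.5665 deg 5.66 y [-0.1971 -0.1311]
wrist disc pts 449 [[0.4967, -0.2079, 0.1088], [0.5007, -0.2064, 0.1289], [0.5048, -0.2037, 0.1369]]
   plane dx/dy deg -56.5 dx/dz deg 12.22 x at (y=-.155,z=0.127) 0.4232 0.81
side pin 0.492 46 [ 0.4958 -0.1557  0.0759] x@-.155 0.4958 deg 4.82 y [-0.1873 -0.1241]
side pin 0.517 14 [ 0.5192 -0.1302  0.0736] x@-.155 0.5188 deg 0.81 y [-0.1409 -0.1214]
side pin 0.542 37 [ 0.5427 -0.1573  0.0738] x@-.155 0.5429 deg 6.56 y [-0.1909 -0.1238]
side pin 0.567 34 [ 0.5656 -0.1609  0.0743] x@-.155 0.5663 deg 6.85 y [-0.1916 -0.1298]
side disc pts 208 [[0.4902, -0.1999, 0.0752], [0.5029, -0.1393, 0.1086], [0.5197, -0.1056, 0.1361]]
   plane dx/dy deg 6.73 dx/dz deg 1.04 x at (y=-.155,z=0.107) 0.5018 0.87
```

View pics/aa2.png

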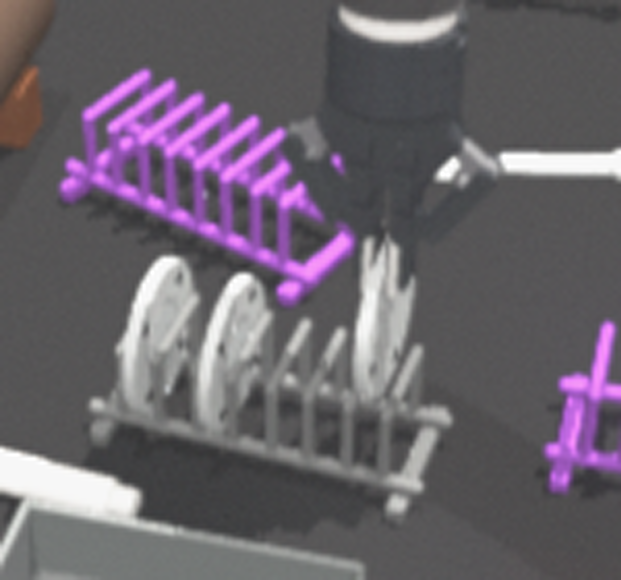

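View pics/aa_wrist.png

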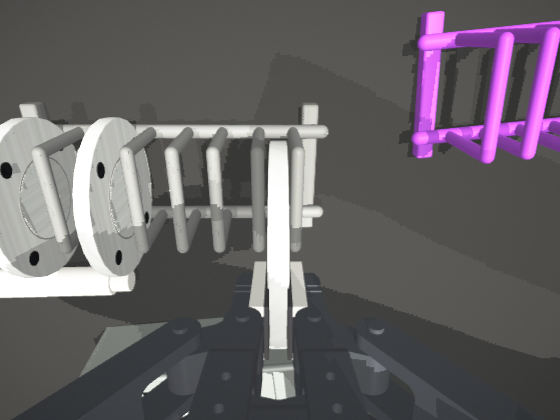

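Call:
{"name": "jog_arm", "arguments": {
  "steps": [
    {"dx": 0,"dy": 0,"dz": -3,"roll": 0,"gripper": -1},
    {"dx": 0,"dy": 0,"dz": -5,"roll": 0,"gripper": -1},
    {"dx": 0,"dy": 0,"dz": -5,"roll": 0,"gripper": -1},
    {"dx": 0,"dy": 0,"dz": -3,"roll": 0,"gripper": -1},
    {"dx": 0,"dy": 0,"dz": -1,"roll": 0,"gripper": -1}
  ]
}}

```text
clock: 25.13
tcp_pos: [0.5071, -0.162, 0.1986]
ee_rot: [-1.546, -0.118, 1.476]
contact_force: [0.7, 0.3, -5.9]
finger_gap: 0.0067
```

Call:
{"name": "jog_arm", "arguments": {
  "steps": [
    {"dx": 0,"dy": 0,"dz": -3,"roll": 0,"gripper": -1},
    {"dx": 0,"dy": 0,"dz": -5,"roll": 0,"gripper": -1},
    {"dx": 0,"dy": 0,"dz": -6,"roll": 0,"gripper": -1},
    {"dx": 0,"dy": 0,"dz": -5,"roll": 0,"gripper": -1},
    {"dx": 0,"dy": 0,"dz": -3,"roll": 0,"gripper": -1},
    {"dx": 0,"dy": 0,"dz": -1,"roll": 0,"gripper": -1}
  ]
}}

```text
clock: 25.63
tcp_pos: [0.5065, -0.1618, 0.172]
ee_rot: [-1.544, -0.119, 1.475]
contact_force: [0.2, -0.3, -6.0]
finger_gap: 0.0066
```

Call:
{"name": "jog_arm", "arguments": {
  "steps": [
    {"dx": 0,"dy": 0,"dz": -3,"roll": 0,"gripper": -1},
    {"dx": 0,"dy": 0,"dz": -4,"roll": 0,"gripper": -1},
    {"dx": 0,"dy": 0,"dz": -2,"roll": 0,"gripper": -1},
    {"dx": 0,"dy": 0,"dz": 0,"roll": 0,"gripper": -1}
  ]
}}

```text
clock: 25.97
tcp_pos: [0.5064, -0.1617, 0.1617]
ee_rot: [-1.544, -0.119, 1.475]
contact_force: [0.7, 0.4, -6.3]
finger_gap: 0.0064
```

```bash
python3 look.py ab side wrist ; python3 rk.py .02 wrist side|grep -v "z 0"; python3 crop.py ab_side ab2 210 360 100 240
```

```text
{'clock': 25.9667, 'tcp_pos': [0.5064, -0.1617, 0.1617], 'ee_rot': [-1.5438, -0.1192, 1.4752], 'contact_force': [0.6899, 0.4435, -6.2614], 'joint_pos': [-0.4814, 0.1366, -0.0933, 1.411, 0.1001, -1.9618], 'finger_gap': 0.0064}
wrist pin 0.492 989 [ 0.4935 -0.1796  0.0742] x@-.155 0.4899 deg -8.28 y [-0.207  -0.1451]
wrist pin 0.517 770 [ 0.5148 -0.1722  0.0724] x@-.155 0.5168 deg 6.52 y [-0.1924 -0.1484]
wrist pin 0.542 1145 [ 0.5415 -0.1642  0.0725] x@-.155 0.5424 deg 5.62 y [-0.1947 -0.1287]
wrist pin 0.567 1229 [ 0.5652 -0.1665  0.0725] x@-.155 0.5664 deg 5.66 y [-0.1971 -0.1307]
wrist disc pts 4364 [[0.4857, -0.2076, 0.0242], [0.4998, -0.1829, 0.0715], [0.52, -0.1269, 0.0845]]
   plane dx/dy deg -0.27 dx/dz deg 2.74 x at (y=-.155,z=0.067) 0.501 0.1
side pin 0.492 49 [ 0.4939 -0.1524  0.0737] x@-.155 0.4938 deg 4.21 y [-0.1866 -0.1196]
side pin 0.517 23 [ 0.513  -0.1176  0.0757] x@-.155 0.5262 deg -19.41 y [-0.1488 -0.1058]
side pin 0.542 36 [ 0.5428 -0.1563  0.073 ] x@-.155 0.5429 deg 4.37 y [-0.1907 -0.1272]
side pin 0.567 34 [ 0.5657 -0.1628  0.074 ] x@-.155 0.5667 deg 7.37 y [-0.1915 -0.132 ]
side disc pts 311 [[0.486, -0.1901, 0.0237], [0.5012, -0.1253, 0.0625], [0.5232, -0.1063, 0.0842]]
   plane dx/dy deg 13.88 dx/dz deg 0.5 x at (y=-.155,z=0.058) 0.4974 0.37
```

View pics/ab2.png

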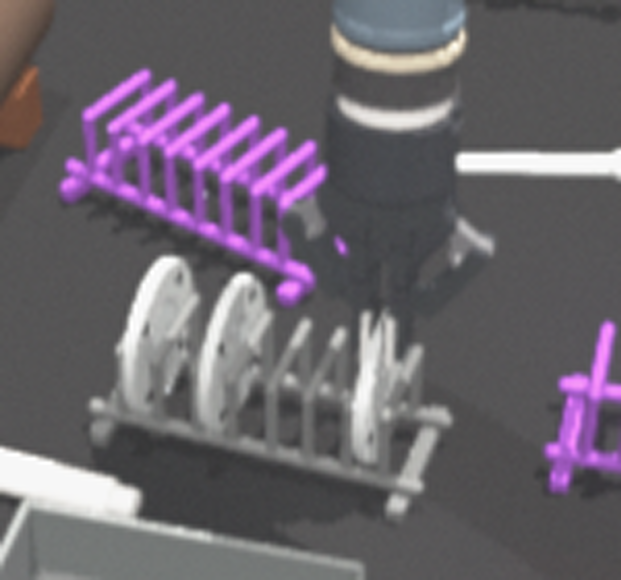

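View pics/ab_wrist.png

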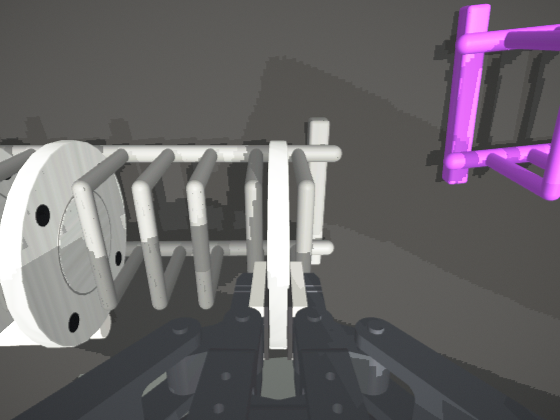

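Call:
{"name": "jog_arm", "arguments": {
  "steps": [
    {"dx": 0,"dy": 0,"dz": -2,"roll": 0,"gripper": -1},
    {"dx": 0,"dy": 0,"dz": -1.5,"roll": 0,"gripper": -1}
  ]
}}

```text
clock: 26.23
tcp_pos: [0.5071, -0.162, 0.1593]
ee_rot: [-1.546, -0.118, 1.476]
contact_force: [-0.2, -0.9, -5.7]
finger_gap: 0.0063
```

Call:
{"name": "jog_arm", "arguments": {
  "steps": [
    {"dx": 0,"dy": 0,"dz": -1.5,"roll": 0,"gripper": -1},
    {"dx": 0,"dy": 0,"dz": -1.5,"roll": 0,"gripper": -1}
  ]
}}

```text
clock: 26.4
tcp_pos: [0.5077, -0.1615, 0.1581]
ee_rot: [-1.548, -0.12, 1.476]
contact_force: [-0.5, 2.0, 1.4]
finger_gap: 0.0069
```

Call:
{"name": "jog_arm", "arguments": {
  "steps": [
    {"dx": 0,"dy": 1,"dz": -1,"roll": 0,"gripper": -1}
  ]
}}

```text
clock: 26.48
tcp_pos: [0.5079, -0.1609, 0.158]
ee_rot: [-1.549, -0.119, 1.476]
contact_force: [-1.4, -2.3, -1.0]
finger_gap: 0.007
```

Call:
{"name": "jog_arm", "arguments": {
  "steps": [
    {"dx": 0,"dy": 0.5,"dz": -1,"roll": 0,"gripper": -1}
  ]
}}

```text
clock: 26.57
tcp_pos: [0.508, -0.1608, 0.158]
ee_rot: [-1.55, -0.117, 1.476]
contact_force: [-2.0, -1.3, 2.6]
finger_gap: 0.0068
```

Call:
{"name": "jog_arm", "arguments": {
  "steps": [
    {"dx": 0,"dy": 0,"dz": 0,"roll": 0,"gripper": -0.8},
    {"dx": 0,"dy": 0,"dz": 0,"roll": 0,"gripper": -0.7},
    {"dx": 0,"dy": 0,"dz": 0,"roll": 0,"gripper": -0.6},
    {"dx": 0,"dy": 0,"dz": 0,"roll": 0,"gripper": -0.5},
    {"dx": 0,"dy": 0,"dz": 0,"roll": 0,"gripper": -0.4}
  ],
  "squeeze": 20
}}

```text
clock: 26.98
tcp_pos: [0.5107, -0.1619, 0.161]
ee_rot: [-1.559, -0.115, 1.477]
contact_force: [0.7, 0.0, 0.6]
finger_gap: 0.0254
```

```bash
python3 look.py ac side wrist ; python3 crop.py ac_side ac2 210 360 100 240
```

```text
{'clock': 26.9833, 'tcp_pos': [0.5107, -0.1619, 0.161], 'ee_rot': [-1.5586, -0.1145, 1.4769], 'contact_force': [0.662, 0.0245, 0.6108], 'joint_pos': [-0.4786, 0.1331, -0.0978, 1.3944, 0.1015, -1.959], 'finger_gap': 0.0254}
```

View pics/ac2.png

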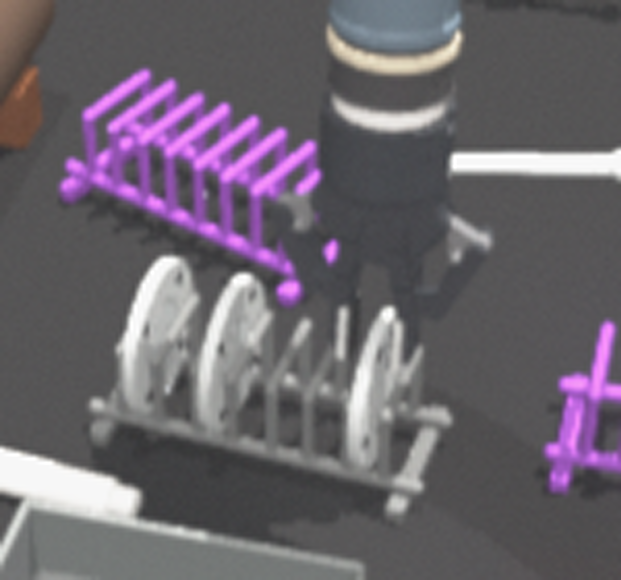

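View pics/ac_wrist.png

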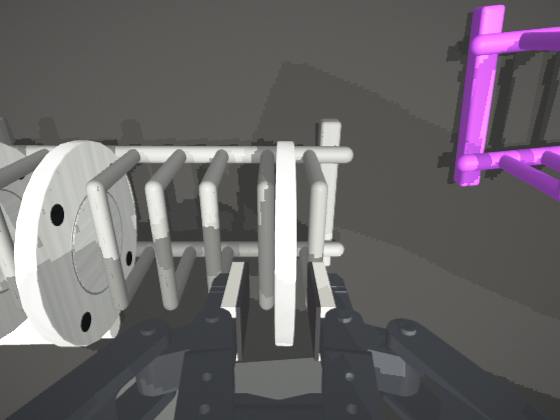

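Call:
{"name": "jog_arm", "arguments": {
  "steps": [
    {"dx": -1.5,"dy": 0,"dz": 3,"roll": 0,"gripper": -0.4},
    {"dx": -1,"dy": 0,"dz": 8,"roll": 0,"gripper": -0.4},
    {"dx": 0,"dy": 0,"dz": 12,"roll": 0,"gripper": -0.4},
    {"dx": 0,"dy": 0,"dz": 15,"roll": 0,"gripper": -0.4},
    {"dx": 0,"dy": 0,"dz": 18,"roll": 0,"gripper": -0.4},
    {"dx": 0,"dy": 0,"dz": 18,"roll": 0,"gripper": -0.4},
    {"dx": 0,"dy": 0,"dz": 18,"roll": 0,"gripper": -0.4},
    {"dx": 0,"dy": 0,"dz": 10,"roll": 0,"gripper": -0.4},
    {"dx": 0,"dy": 0,"dz": 3,"roll": 0,"gripper": -0.4}
  ]
}}

```text
clock: 27.83
tcp_pos: [0.5061, -0.1611, 0.2757]
ee_rot: [-1.558, -0.115, 1.477]
contact_force: [0.5, 0.3, 0.5]
finger_gap: 0.026
```

Call:
{"name": "jog_arm", "arguments": {
  "steps": [
    {"dx": -6,"dy": 10,"dz": 6,"roll": 0,"gripper": -0.4},
    {"dx": -12,"dy": 18,"dz": 10,"roll": 0,"gripper": -0.4},
    {"dx": -16,"dy": 25,"dz": 10,"roll": 0,"gripper": -0.4},
    {"dx": -16,"dy": 25,"dz": 5,"roll": 0,"gripper": -0.4},
    {"dx": -16,"dy": 25,"dz": 0,"roll": 0,"gripper": -0.4},
    {"dx": -14,"dy": 25,"dz": 0,"roll": 0,"gripper": -0.4},
    {"dx": -10,"dy": 20,"dz": 0,"roll": 0,"gripper": -0.4},
    {"dx": -5,"dy": 10,"dz": 0,"roll": 0,"gripper": -0.4},
    {"dx": 0,"dy": 3,"dz": 0,"roll": 0,"gripper": -0.4},
    {"dx": 0,"dy": 0,"dz": 0,"roll": 0,"gripper": -0.4}
  ]
}}

```text
clock: 28.67
tcp_pos: [0.4071, 0.0039, 0.3091]
ee_rot: [-1.563, -0.113, 1.474]
contact_force: [0.6, -1.2, -0.9]
finger_gap: 0.0253
```

```bash
python3 look.py ad side top ; python3 crop.py ad_side ad2 210 360 100 240; python3 crop.py ad_top ad3 145 365 145 260
python3 - <<'E'
import numpy as np
for n in ("side","top"):
    d=np.load(f"c_{n}.npz");C=d["C"];ok=d["ok"]
    for x0 in (.504,.604,.653):
        m=ok&(abs(C[...,0]-x0)<.02)&(C[...,2]>.085)&(C[...,2]<.13)&(C[...,1]>-.25)&(C[...,1]<-.09); P=C[m]; print(n,x0,len(P),P.mean(0).round(4),"y",np.percentile(P[:,1],[1,99]).round(4),"top z",np.percentile(P[:,2],99).round(4))
E
```

```text
{'clock': 28.6667, 'tcp_pos': [0.4071, 0.0039, 0.3091], 'ee_rot': [-1.5631, -0.1133, 1.4738], 'contact_force': [0.6496, -1.1984, -0.8676], 'joint_pos': [-0.2232, -0.251, -0.1692, 1.6746, 0.1115, -1.6988], 'finger_gap': 0.0253}
side 0.504 133 [ 0.5079 -0.1468  0.0994] y [-0.1947 -0.113 ] top z 0.1124
side 0.604 143 [ 0.6035 -0.1551  0.0992] y [-0.1998 -0.1207] top z 0.1128
side 0.653 151 [ 0.653  -0.1622  0.0987] y [-0.2062 -0.1275] top z 0.113
top 0.504 159 [ 0.508  -0.1577  0.1038] y [-0.2025 -0.1163] top z 0.1166
top 0.604 180 [ 0.6031 -0.1674  0.1031] y [-0.213  -0.1256] top z 0.1168
top 0.653 183 [ 0.6524 -0.1726  0.1022] y [-0.2176 -0.1315] top z 0.116
```

View pics/ad2.png

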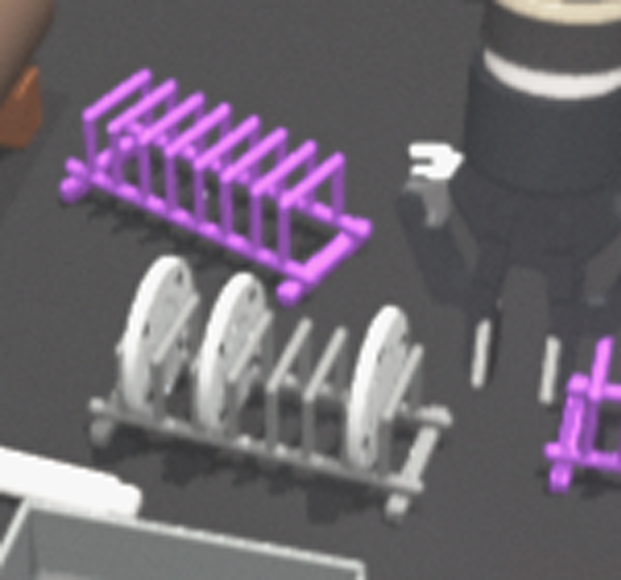

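View pics/ad3.png

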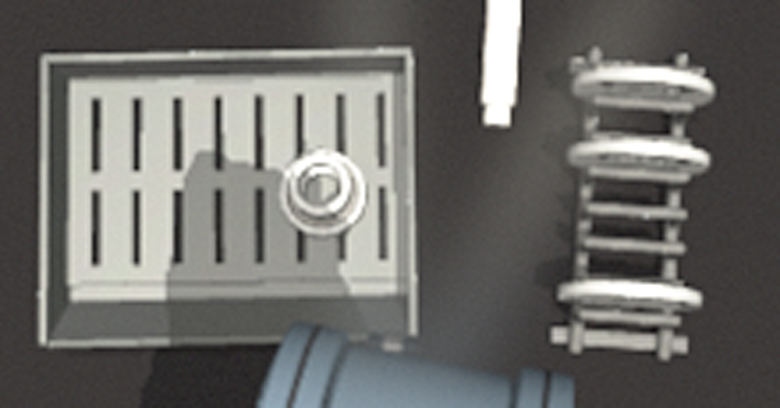

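The cover stands in slot 0, and its top is as high as its neighbours' (112 mm in the side view). Covers b and c and the bearing and spacer haven't moved, and the gripper is clear. I'm handing the job in.

```bash
python3 -c "
from rig import close_job
print(close_job())"
```

```text
the job is handed in; nothing more can be done
None
```

The blank cover now stands on edge in the first slot of the grey rack (`rack_slot0`), resting on both rails. I handed the job in at about 29 s.

**How it was done:**
- I pushed the cover up the pan's slope until its rear edge dropped into the gutter.
- I swung it upright between the open fingers, gripped it across its 8 mm thickness, and lifted it out.
- I lowered it between the hairpins until the rails took its weight, with only a few newtons of contact force. Then I opened the fingers and moved clear.

**Last checks:**
- **Cover height:** its top reads 112 mm in the side view and 117 mm in the top view. The two neighbouring covers read the same to within 1 mm in each view.
- **Lean:** it leans slightly (a few degrees) towards a hairpin, which the task allows.
- **Other parts:** the measured positions of the two other covers match the start to within about 2 mm, apart from a shift of about 6 mm in the side view's y extents that the top view does not show. The bearing and spacer look unmoved. I didn't re-measure the seals, axle and wrench, but the arm never went near them.

**What went wrong or disagreed:**
- **Gripper tilt:** the gripper gradually tilted, up to about 7 degrees, during the pushing and turning. The first push had to be stopped, and the cover slid back flat. I turned the tool half round and pushed again. I then pressed the closed fingers lightly (up to about 20 N) against the pan's slope, which removed the tilt in the jaw direction.
- **Cameras:** the top and side cameras disagreed by about 5 mm in y, so I aligned the cover to the slot using the wrist camera.

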